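# Put the cup rinser back together and rinse a cup

## Robot

A 7-joint arm with a two-finger parallel gripper is mounted at the origin on the work surface; the furniture and walls round the work are solid. World frame = base frame: x ahead of the robot, y to its left, z up, the work surface at z = 0. Lengths are in m, angles in rad, forces in N, time in s.
With the tool pointing down it reaches from about 0.425 to 0.925 m from the base axis. Payload 6.8 kg.
Tool frame: the origin (TCP) lies at the very end of the fingers, on their centre line; the grasp point (between the pads) lies 19 mm behind it (r.grip_depth is the distance from the TCP to the grasp point, in m); z points along the fingers, y is the direction in which the jaws open and shut (so a half turn about z gives the same grasp; the last joint's range is limited). The gripper opens to 85 mm and grips with 20 to 120 N. Pads are 22 mm wide; open, the fingers measure 114 mm over their backs; the gripper's body (76 mm by 85 mm) begins 54 mm behind the grasp point. The pads swing forward as they close: fully open they stand 13 mm farther back than shut.
Start: joints at [-1.322, 0.477, 0.022, 1.555, -0.011, 1.109, -0.083], TCP at [0.236, 0.633, 0.21] pointing down, gripper open.
Joint ranges: [-2.96, 2.96], [-0.34, 2.1], [-1.41, 1.46], [0.24, 2.44], [-1.37, 4.51], [0.17, 1.92], [-2.96, 2.96]. Speed limits (rad/s): [2.39, 2.39, 3.14, 3.14, 3.14, 3.14, 3.14].

## Interface

Orientations are given as a rotation vector (axis times angle).
In Python, from bench import r, grab_frame gives the robot as it stands. The module is installed in compiled form; this text tells all that it offers.
- The arm moves only by the tool play_rows, never from a script. Its argument "increments" is a list of rows, each a list of 7 numbers: the shift along the tool's x, y, z in mm, then the turn, a rotation vector about the tool's x, y, z in rad, then the closure in counts, from 0 (fully open) to 255 (shut). In form: [[tx, ty, tz, rx, ry, rz, claw], ...]. A call has 1 to 5 rows; each row shifts and turns the pose as measured when the row begins, along the tool's axes as they then stand; what a row does not reach is not made up. A row lasts 1/10 s, in which the tool goes at most 50 mm and 8.59 degrees, less where a joint would pass 70% of its speed; a pose out of reach is approached as far as the arm can. A call is refused whole if a number of a shift passes 50 or a number of a turn 0.15, either way. A call with a gripper value outside its range is refused whole. The fingers move at their own pace and stop on an object; "force" is the grip in N (left out, the last holds). Time passes only in rows, so rows that do not move let the fingers close. It gives the time, the measured TCP pose, the force and the opening at its end, in the units of the state.
- r.get_obs(): the state, without advancing time (a new reading comes with each control period).
- grab_frame(name): name is "scene" or "side" or "wrist"; returns a dict with "color" (400x640x3 uint8, blue, green, red), "depth" (400x640 float32, m along the optical axis (not along the pixel's ray), 0 where there is no reading), "K" (3x3 intrinsics, pixels), "T" (4x4, takes a point from camera to world coordinates). Camera axes: x right, y up, looking along -z (the intrinsics and any distortion apply to the point x, -y, -z); pixel columns grow to the right and rows downward; lengths in m; the calibration is good to about 2 mm. A picture is of the moment at which its call begins.
- r.hand_in(): hands the job in, once; it reports no verdict.
The state is a dict: "clock": time; "joints": joint angles; "qvel": joint speeds; "tau": joint torques, N m; "tcp_pos": TCP position; "orientation": TCP orientation; "contact_force": force on the tool from outside, world axes, zero at the start; "moment": the same for the moment, N m; "grip_width": finger opening in m.
Only numpy, scipy, OpenCV 4.12 (cv2) and the standard library are available. Lean on these libraries where they do the work, as an engineer would, in place of code of your own. Each camera call takes 0.05 s, during which the arm holds its last target.

## Task

The counter-top cup rinser has been cleaned and its drain parts lie beside it. Put the scrap strainer and the drip grid back into the drain well, each lying flat in its place with the strainer underneath, then rinse the upside-down steel cup: press it mouth down onto the sprung rinse pad until the pad is fully down for a moment, and finally stand it, still upside down, on the drip grid to drain. Leave the other things on the worktop where they are.

Things in the scene. Friction and masses are not known exactly. Their poses are not given: they have to be found in the camera images.
- rinser: Fixed steel trough, 134 (x) x 310 (y) mm, rim 75 mm high. Origin: centre of its underside, on the worktop; z up. Towards its -y: a bay with the rinse pad. Towards +y: the open drain well, 120 (x) x 190 (y) mm, centred at y = +53 mm, with a lower ledge for the strainer and ledges above it for the grid. The grid covers the whole well, so the strainer can only go in first.
- strainer_seat (a point): Where the seated strainer's origin lies: centre of the well, 18 mm above the worktop; axes as the rinser's. The strainer's rim rests on the lower ledge (top 47 mm above the worktop, opening 76 (x) x 136 (y) mm; 4 mm play each way). The strainer's y must lie along this y, either way round.
- grid_seat (a point): Where the seated grid's origin lies: centre of the well, 67 mm above the worktop; axes as the rinser's. The grid rests on 15 mm wide ledges at the two y ends, its top level with the rim; 5 mm play each way. The grid's y must lie along this y, either way round.
- strainer: Loose perforated steel basket, 0.16 kg. Rim 92 (x) x 150 (y) mm, 29 to 32 mm above the origin; tapers from 68 x 128 mm under the rim to 54 x 114 mm at the floor. Origin: centre of the floor's underside; z up. An 8 mm round carrying wire, 62 mm along x, spans the middle, centre line 38 mm above the origin, free on both y sides. Starts flat on one side of the rinser, the grid on the other.
- grid: Loose drip grid of parallel steel bars, 110 (x) x 180 (y) x 8 mm, 0.22 kg. Origin: centre of its underside; z up, y along its long side. A lifting bow of 8 mm round wire stands across the middle, 66 mm straight along x, centre line 36 mm above the origin, free on both y sides. Starts flat on the worktop. On each side of the bow is room for one cup, centred 53 mm from the bow along y.
- steel_cup: Plain steel cup, 102 mm tall, mouth 76 mm, foot 56 mm across, straight taper, 0.07 kg; stands upside down on its mouth at the start. Origin: centre of its foot, which is at the top now, 102 mm above what the mouth stands on; its z points down, from foot to mouth. 61 mm across 25 mm below the top.
- pad_top (a point): Centre of the top of the rinse pad, at the level of its six radial ribs (ribs reach 46 mm out; 82 mm above the worktop when up); a small spray dome, 30 mm across at rib level, stands 7 mm higher in the middle and goes inside the cup. Moves down with the pad.
- pad (a joint): Travel of the rinse pad: 0 up, 0.010 m fully down; a spring pushes it back, from about 3 N at the top to 9 N fully down.
- kitchen_timer: Bystander: round steel-coloured wind-up timer, 63 mm across, 56 mm high; origin centre of its underside. Leave alone.
- spice_jar_a: Bystander: spice jar with a yellow cap, 42 mm across, 96 mm high; origin centre of its underside. Leave alone.

How it is judged:
On the way, in this order (a step that is already met when the one before it is completed fails the run):
1. the strainer lies flat on its ledge in the drain well (horizontal distance between strainer and strainer_seat below 0.012 m and z of strainer in the frame of strainer_seat between -0.003 and 0.003 m and angle between strainer's own z axis and vertical below 0.05 rad and angle between the y axis of strainer and the y axis of strainer_seat, either way round below 0.2 rad), for 0.2 s.
2. the drip grid lies flat on its ledges over the strainer (all of step 1 and horizontal distance between grid and grid_seat below 0.012 m and z of grid in the frame of grid_seat between -0.003 and 0.003 m and angle between grid's own z axis and vertical below 0.05 rad and angle between the y axis of grid and the y axis of grid_seat, either way round below 0.2 rad), for 0.2 s.
3. the upside-down cup holds the rinse pad fully down (at least 9 of 10 mm), with strainer and grid in place (all of step 2 and value of joint pad above 0.009 m and contact force between steel_cup and pad above 2 N and angle between steel_cup's own z axis and vertical above 2.9 rad), for 0.1 s.
At the end, for the whole second after the job is handed in: Strainer and, above it, grid lie flat in their seats (12 mm, 0.2 rad in plan; 3 mm in height; tilt under 0.05 rad); the cup stands still upside down on the grid (0.12 rad, foot 105-115 mm over the grid's underside, centre within 35 mm across and 75 mm along); the pad is up (under 2 mm) (all of step 2 and angle between steel_cup's own z axis and vertical above 3.02 rad and z of steel_cup in the frame of grid between 0.105 and 0.115 m and x of steel_cup in the frame of grid between -0.035 and 0.035 m and y of steel_cup in the frame of grid between -0.075 and 0.075 m and contact force between steel_cup and grid above 0.15 N and linear speed of steel_cup below 0.02 m/s and value of joint pad below 0.002 m); the robot touches nothing.
It fails at once if a bystander (timer or spice jar) is moved more than 30 mm (distance of any of kitchen_timer, spice_jar_a from where it was at the start of the episode above 0.03 m).
It also fails if it takes over 72 s, if anything falls off the work surface, if the arm or the gripper's body presses on something with over 40 N, if the wrist force passes 120 N, or if a joint passes its speed limit or range.

## Working session

There is one attempt and no reset: what is moved stays moved. The work goes in short steps, Python scripts to look and compute and a tool call to move; the robot and the scene stay as the last step left them, time stands still between calls to the robot, and variables do not carry over. Pictures are saved under pics/ and viewed, and the job is handed in when it is done.

Besides the shell and the picture viewer there is one more tool, called after "Call:" as name(argument=value, ...) on one line, values as JSON. play_rows: Moves the arm, as the interface text tells. Its arguments: {"type":"object","properties":{"increments":{"type":"array","items":{"type":"array","items":{"type":"number"}}},"force":{"type":"number"}},"required":["increments"]}

```bash
ls; mkdir -p pics; cat > h.py <<'E'
import numpy as np, cv2
from bench import r, grab_frame
def pts(f):
    d=f["depth"];K=f["K"];T=f["T"]
    v,u=np.mgrid[0:d.shape[0],0:d.shape[1]]
    x=(u-K[0,2])/K[0,0]*d;y=(v-K[1,2])/K[1,1]*d
    P=np.stack([x,-y,-d,np.ones_like(d)],-1)@T.T
    P=P[...,:3];P[d==0]=np.nan
    return P
E
python3 - <<'E'
from h import *
print(r.get_obs())
for n in ("scene","side","wrist"):
    f=grab_frame(n);cv2.imwrite(f"pics/{n}0.png",f["color"]);np.savez(f"/tmp/{n}0.npz",**f);print(n,f["K"],f["T"].round(3),f.keys())
E
```

```text
pics
{'clock': 0.0, 'joints': array([-1.32209595,  0.47775292,  0.02233469,  1.55646163, -0.01151133,
        1.10932325, -0.08306843]), 'qvel': array([ 0.00056596,  0.00024365,  0.00090697, -0.00219939,  0.00064183,
       -0.00107402, -0.00086395]), 'tau': array([ 1.19599019e-03, -5.96461558e+01,  1.60876472e+00, -2.81191528e+01,
        1.25004954e-02,  9.79997450e-03, -1.42532480e-05]), 'tcp_pos': array([0.23554935, 0.63188132, 0.208753  ]), 'orientation': array([-5.57375271e-01, -3.09154640e+00,  2.83655729e-03]), 'contact_force': array([ 0.2106002 ,  0.17946296, -0.22711146]), 'moment': array([-0.02049456,  0.05350669,  0.01116547]), 'grip_width': 0.08532403118773968}
scene [[483.92327953   0.         312.59419395]
 [  0.         483.92327953 203.00928855]
 [  0.           0.           1.        ]] [[ 0.893  0.34  -0.295  0.014]
 [-0.45   0.699 -0.556 -0.753]
 [ 0.017  0.629  0.777  1.195]
 [ 0.     0.     0.     1.   ]] dict_keys(['color', 'depth', 'K', 'T'])
side [[392.91013032   0.         314.34766918]
 [  0.         392.91013032 200.81525621]
 [  0.           0.           1.        ]] [[-0.98   0.125 -0.158  0.217]
 [-0.201 -0.662  0.722  1.104]
 [-0.014  0.739  0.674  1.079]
 [ 0.     0.     0.     1.   ]] dict_keys(['color', 'depth', 'K', 'T'])
wrist [[292.363715     0.         316.37135829]
 [  0.         292.363715   194.75090211]
 [  0.           0.           1.        ]] [[ 0.349 -0.896 -0.274  0.167]
 [ 0.937  0.334  0.103  0.658]
 [-0.001 -0.293  0.956  0.373]
 [ 0.     0.     0.     1.   ]] dict_keys(['color', 'depth', 'K', 'T'])
```

View pics/scene0.png

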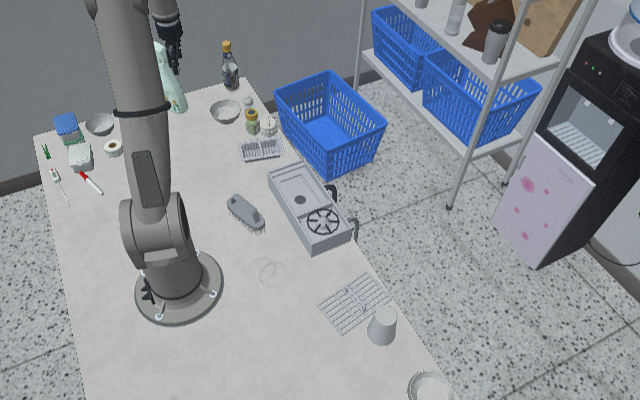

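View pics/side0.png

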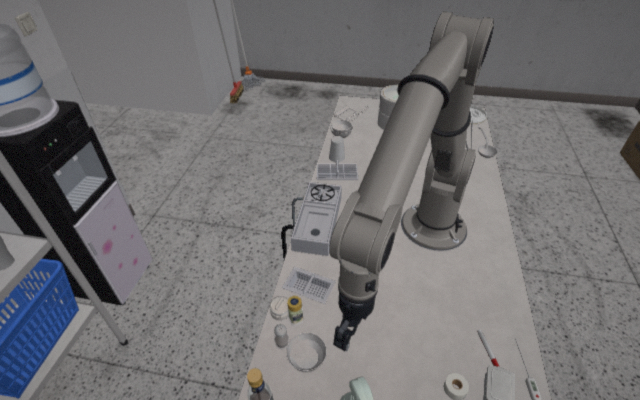

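View pics/wrist0.png

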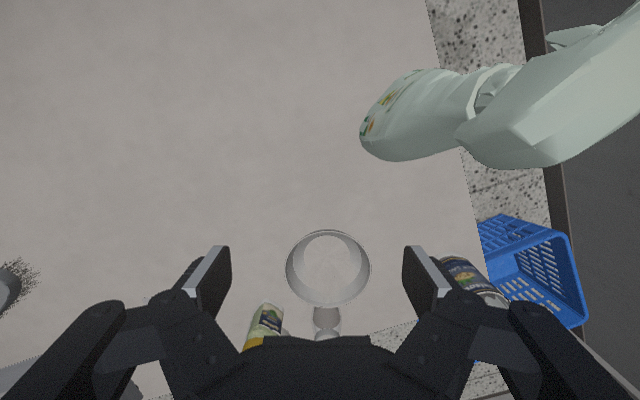

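The scene picture shows the strainer at (262,150), the rinser at (310,208) with its pad at (323,222), the grid at (355,302) and the cup at (382,325). The jar (252,122) and timer (269,127) are beside the strainer. Next I'll measure them through a top-down orthographic map of the depth.

```bash
cat > top.py <<'E'
from h import *
# orthographic maps, 2 mm/px. x range .2...9 ; y range -.6...7
def ortho(fr,x0,x1,y0,y1,s,zmax=0.2):
    P=pts(fr).reshape(-1,3);C=fr["color"].reshape(-1,3)
    ok=np.isfinite(P[:,0])&(P[:,2]<zmax)
    P=P[ok];C=C[ok]
    o=np.argsort(P[:,2]);P=P[o];C=C[o]
    W=int((x1-x0)/s);H=int((y1-y0)/s)
    i=((P[:,0]-x0)/s).astype(int);j=((y1-P[:,1])/s).astype(int)
    k=(i>=0)&(i<W)&(j>=0)&(j<H)
    im=np.zeros((H,W,3),np.uint8);z=np.full((H,W),np.nan)
    im[j[k],i[k]]=C[k];z[j[k],i[k]]=P[k,2]
    return im,z
E
python3 - <<'E'
from top import *
for n in("scene","side"):
    f=dict(np.load(f"/tmp/{n}0.npz"))
    im,z=ortho(f,.3,.9,-.55,.6,.002)
    hz=np.nan_to_num(np.clip(z/0.11,0,1)*255).astype(np.uint8)
    hz=cv2.applyColorMap(hz,cv2.COLORMAP_JET);hz[np.isnan(z)]=0
    out=np.hstack([im,hz]);cv2.imwrite(f"pics/top_{n}.png",out);print(out.shape)
    P=pts(f);
    from itertools import product
    q={'scene':[(382,310),(340,215),(300,195),(264,118),(252,115)],'side':[(338,140),(322,190),(318,220)]}[n]
    for u,v in q: print(n,u,v,P[v,u].round(3),P[v+3,u].round(3))
E
```

```text
(575, 600, 3)
scene 382 310 [ 0.43  -0.35   0.102] [ 0.427 -0.356  0.098]
scene 340 215 [ 0.494 -0.022  0.066] [ 0.494 -0.024  0.055]
scene 300 195 [0.443 0.144 0.006] [0.436 0.13  0.01 ]
scene 264 118 [0.47  0.494 0.043] [0.465 0.483 0.04 ]
scene 252 115 [0.418 0.468 0.097] [0.417 0.468 0.083]
(575, 600, 3)
side 338 140 [ 0.422 -0.35   0.104] [ 0.42  -0.339  0.096]
side 322 190 [ 0.432 -0.024  0.087] [ 0.429 -0.01   0.085]
side 318 220 [0.433 0.057 0.004] [0.429 0.077 0.008]
```

View pics/top_scene.png

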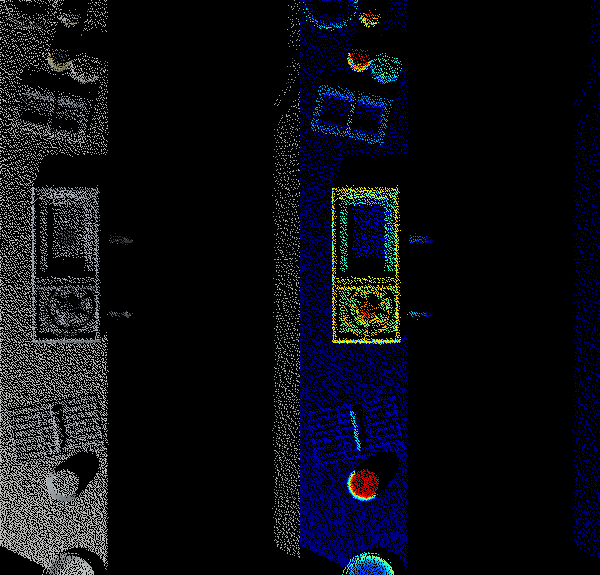

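View pics/top_side.png

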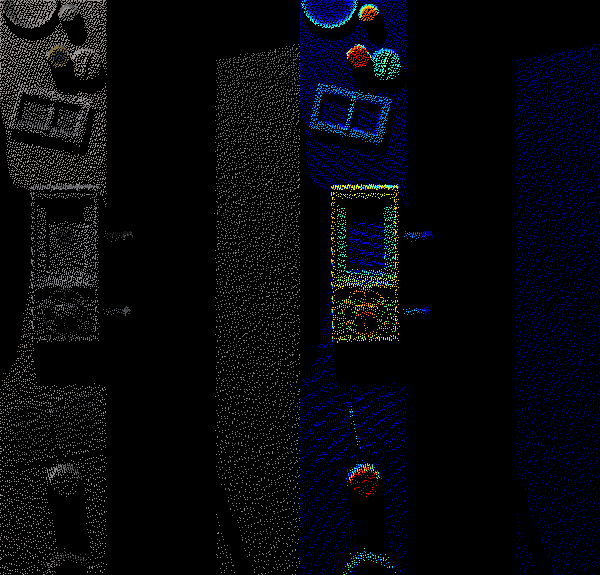

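```bash
cat > meas.py <<'E'
from h import *
def sel(P,x0,x1,y0,y1,z0,z1):
    P=P.reshape(-1,3);P=P[np.isfinite(P[:,0])]
    return P[(P[:,0]>x0)&(P[:,0]<x1)&(P[:,1]>y0)&(P[:,1]<y1)&(P[:,2]>z0)&(P[:,2]<z1)]
def rect(Q):
    b=cv2.minAreaRect((Q[:,:2]*1000).astype(np.float32)); return np.round(b[0],1),np.round(b[1],1),round(b[2],2)
def line(Q):
    c=Q[:,:2].mean(0);u,s,vt=np.linalg.svd(Q[:,:2]-c);d=vt[0]*np.sign(vt[0][0]);t=(Q[:,:2]-c)@d
    return (c+d*(t.min()+t.max())/2).round(4),round(np.ptp(t),4),np.degrees(np.arctan2(d[1],d[0])).round(2)
E
python3 - <<'E'
from meas import *
F={n:pts(dict(np.load(f"/tmp/{n}0.npz"))) for n in("scene","side")}
for n,P in F.items():
    print(n)
    Q=sel(P,.3,.515,-.13,.26,.068,.080);print('rim',len(Q),rect(Q),np.median(Q[:,2]))
    Q=sel(P,.3,.515,-.13,.05,.0765,.1);print('padtop',len(Q),Q.mean(0).round(4),rect(Q))
    Q=sel(P,.3,.515,.28,.45,.026,.034);print('str rim',len(Q),rect(Q),np.median(Q[:,2]))
    Q=sel(P,.3,.515,.28,.42,.0365,.05);print('str wire',len(Q),line(Q),np.median(Q[:,2]))
    Q=sel(P,.3,.51,-.34,-.17,.028,.05);print('bow',len(Q),line(Q),np.median(Q[:,2]))
    Q=sel(P,.3,.51,-.33,-.17,.006,.014);print('grid',len(Q),rect(Q))
    Q=sel(P,.36,.5,-.42,-.3,.0985,.12);print('cup',len(Q),cv2.minEnclosingCircle((Q[:,:2]*1000).astype(np.float32)),Q[:,2].max())
    Q=sel(P,.3,.515,.4,.53,.05,.12);print('jar',[a.round(3) for a in (Q.min(0),Q.max(0))])
    Q=sel(P,.3,.515,.4,.53,.035,.1);print('tim',[a.round(3) for a in (Q.min(0),Q.max(0))])
    Q=sel(P,.3,.51,.5,.7,-.02,.02);print('tab',np.median(Q[:,2]))
E
```

```text
scene
rim 1015 (array([432.4,  71.7]), array([137. , 315.6]), 0.57) 0.07377861652606099
padtop 316 [ 0.4311 -0.0282  0.0805] (array([431.5, -18.9]), array([132.4, 131.3]), 0.58)
str rim 372 (array([407.5, 392.2]), array([139.9, 150.1]), 77.78) 0.030415229998075777
str wire 38 (array([0.396, 0.362]), np.float64(0.0966), np.float64(56.55)) 0.040067909572449656
bow 90 (array([ 0.4111, -0.2615]), np.float64(0.0797), np.float64(-78.76)) 0.038256965971878776
grid 873 (array([ 406.5, -255.6]), array([203. , 143.9]), 1.48)
cup 311 ((429.41632080078125, -366.7019348144531), 27.772029876708984) 0.10617311860813095
jar [array([0.396, 0.437, 0.05 ]), array([0.479, 0.502, 0.102])]
tim [array([0.341, 0.401, 0.035]), array([0.503, 0.502, 0.1  ])]
tab -0.00040713310684481474
side
rim 612 (array([430.3,  72.9]), array([134.5, 316.6]), 0.37) 0.07371331316335572
padtop 163 [ 0.4311 -0.0226  0.0807] (array([430.6, -23.9]), array([132.4, 110.3]), 0.67)
str rim 447 (array([400.4, 372.3]), array([ 95.3, 150.2]), 77.29) 0.03101495206391114
str wire 51 (array([0.4016, 0.3766]), np.float64(0.0778), np.float64(86.96)) 0.03997396462979608
bow 52 (array([ 0.4157, -0.2809]), np.float64(0.125), np.float64(-75.39)) 0.03834127239835006
grid 303 (array([ 411. , -267.3]), array([178.6, 135.8]), 10.3)
cup 56 ((431.2188720703125, -361.084716796875), 29.602405548095703) 0.10678614277575726
jar [array([0.394, 0.45 , 0.05 ]), array([0.478, 0.511, 0.101])]
tim [array([0.332, 0.4  , 0.035]), array([0.501, 0.511, 0.1  ])]
tab 0.0003214733762322286
```

```bash
cat > plan.py <<'E'
from h import *
from scipy.spatial.transform import Rotation as R
def pose():
    o=r.get_obs();return np.array(o["tcp_pos"]),R.from_rotvec(o["orientation"]),o
def st():
    p,q,o=pose();m=q.as_matrix()
    print('t',round(o["clock"],2),'p',p.round(4),'yang',np.degrees(np.arctan2(m[1,1],m[0,1])).round(1),'tilt',np.degrees(np.arccos(-m[2,2])).round(2),'F',o["contact_force"].round(1),'w',round(o["grip_width"],4),'j',o["joints"].round(2))
def go(target,yang,rows,claw=0,gain=1.0):
    """print rows from the present pose to target (m), tool down, tool y at yang deg"""
    p,q,o=pose();a=np.radians(yang)
    y=np.array([np.cos(a),np.sin(a),0]);z=np.array([0,0,-1.]);x=np.cross(y,z)
    qt=R.from_matrix(np.stack([x,y,z],1))
    w=(q.inv()*qt).as_rotvec(); st()
    t=np.array(target); out=[]
    for k in range(rows):
        qk=q*R.from_rotvec(w*k/rows)
        d=qk.inv().apply((t-p)/rows)*1000
        out.append([round(float(v),1) for v in d]+[round(float(v),3) for v in w/rows]+[claw])
    print('max turn',np.abs(w/rows).max().round(3),'norm',np.linalg.norm(w/rows).round(3),'shift',np.linalg.norm((t-p)/rows*1000).round(1))
    for i in range(0,rows,5):print(out[i:i+5])
E
python3 - <<'E'
from plan import *
from meas import *
st()
F={n:pts(dict(np.load(f"/tmp/{n}0.npz"))) for n in("scene","side")}
for n,P in F.items():
    print(n)
    Q=sel(P,.3,.48,.32,.425,.026,.034);print('str rim',len(Q),rect(Q))
    Q=sel(P,.36,.45,.335,.42,.0365,.05); Q=Q[np.abs((Q[:,:2]-[.401,.372])@[np.cos(np.radians(-12.7)),np.sin(np.radians(-12.7))])<.015];Q=Q[np.abs((Q[:,:2]-[.401,.372])@[np.sin(np.radians(12.7)),np.cos(np.radians(12.7))])<.036];print('str wire',len(Q),line(Q),np.median(Q[:,2]))
    Q=sel(P,.38,.44,-.31,-.215,.033,.05);Q=Q[np.abs(Q[:,0]-.411)<.03];print('bow',len(Q),line(Q),np.median(Q[:,2]))
    Q=sel(P,.3,.51,-.35,-.17,.005,.012);Q=Q[~((np.hypot(Q[:,0]-.43,Q[:,1]+.363)<.05))];print('grid',len(Q),rect(Q))
    Q=sel(P,.36,.51,-.43,-.3,.02,.12)
    for z in (.03,.05,.07,.09,.1):
        q=Q[np.abs(Q[:,2]-z)<.004];A=np.c_[2*q[:,:2],np.ones(len(q))];s=np.linalg.lstsq(A,(q[:,:2]**2).sum(1),rcond=None)[0];print('cup',z,len(q),s[:2].round(4),np.sqrt(s[2]+s[0]**2+s[1]**2).round(4))
    Q=sel(P,.37,.495,-.08,.03,.084,.1);print('dome',len(Q),Q.mean(0).round(4),cv2.minEnclosingCircle((Q[:,:2]*1000).astype(np.float32)))
    f=dict(np.load(f"/tmp/{n}0.npz"));g=f["color"].max(2)
    Q=P[(g<70)&(P[...,0]>.37)&(P[...,0]<.495)&(P[...,1]>-.08)&(P[...,1]<.03)&(P[...,2]>.07)];print('dark',len(Q),rect(Q),np.median(Q[:,2]))
E
python3 - <<'E'
import cv2
i=cv2.imread('pics/scene0.png')[160:340,220:430];cv2.imwrite('pics/crop.png',cv2.resize(i,None,fx=3.3,fy=3.3,interpolation=2))
E
```

```text
t 0.15 p [0.2356 0.6321 0.209 ] yang 69.6 tilt 0.08 F [-0.7 -0.5  0.1] w 0.0851 j [-1.32  0.48  0.02  1.56 -0.01  1.11 -0.08]
scene
str rim 320 (array([402.2, 371.8]), array([ 96.1, 148.9]), 78.9)
str wire 31 (array([0.4023, 0.371 ]), np.float64(0.0683), np.float64(77.23)) 0.0403782954242351
bow 85 (array([ 0.4112, -0.2614]), np.float64(0.0797), np.float64(-78.72)) 0.0384163850978283
grid 1066 (array([ 401.5, -256.7]), array([204.4, 167. ]), 7.05)
cup 0.03 52 [ 0.4379 -0.357 ] 0.0434
cup 0.05 45 [ 0.4295 -0.3669] 0.0311
cup 0.07 48 [ 0.4305 -0.3663] 0.0297
cup 0.09 40 [ 0.4307 -0.3662] 0.0276
cup 0.1 343 [ 0.4296 -0.3671] 0.0198
dome 44 [ 0.4293 -0.0276  0.0876] ((419.3428955078125, -16.920156478881836), 28.786457061767578)
dark 106 (array([433.1, -25.6]), array([89.7, 90. ]), 13.98) 0.07884444032427473
side
str rim 414 (array([400.5, 372.7]), array([ 94. , 150.2]), 77.55)
str wire 47 (array([0.3999, 0.3729]), np.float64(0.0688), np.float64(76.87)) 0.040148262848544336
bow 17 (array([ 0.4088, -0.2539]), np.float64(0.0695), np.float64(-78.23)) 0.03801350373399992
grid 378 (array([ 409.5, -250.4]), array([155. , 198.1]), 87.28)
cup 0.03 27 [ 0.4266 -0.3608] 0.0301
cup 0.05 25 [ 0.4299 -0.3597] 0.0274
cup 0.07 22 [ 0.4272 -0.3568] 0.0233
cup 0.09 19 [ 0.4244 -0.3569] 0.0205
cup 0.1 65 [ 0.4293 -0.3625] 0.0216
dome 26 [ 0.4298 -0.0228  0.0863] ((434.3463134765625, -16.062959671020508), 36.03437805175781)
dark 68 (array([433.7, -25. ]), array([93. , 81.3]), 89.29) 0.07756490498361945
```

View pics/crop.png

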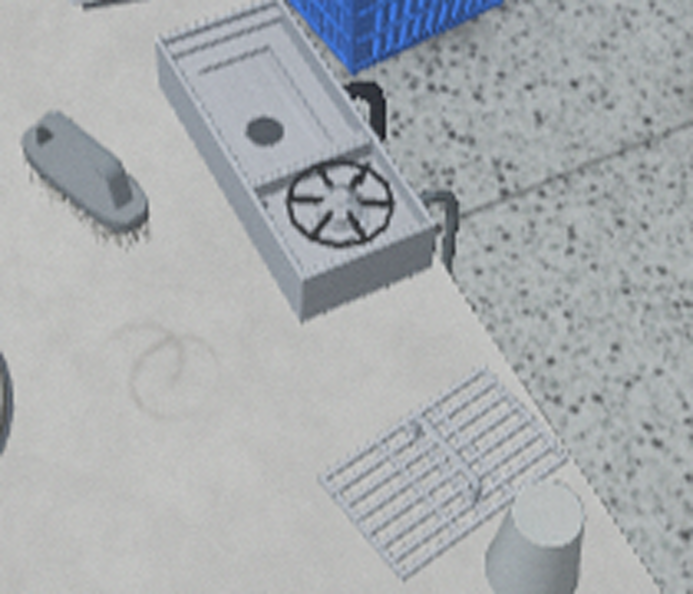

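The scene crop and the depth fits agree. Strainer wire: centre (0.401, 0.372), along 77°. Bow: about (0.411, -0.262), along 101°. Well centre: about (0.431, 0.125). Pad: (0.4325, -0.025). Cup: (0.430, -0.364).

```bash
python3 -c "
from plan import *
go([.401,.372,.18],-13,12)"
```

```text
t 0.15 p [0.2356 0.6321 0.209 ] yang 69.6 tilt 0.08 F [-0.7 -0.5  0.1] w 0.0851 j [-1.32  0.48  0.02  1.56 -0.01  1.11 -0.08]
max turn 0.12 norm 0.12 shift 25.8
[[-20.5, -15.5, 2.4, -0.0, 0.0, 0.12, 0], [-22.2, -12.9, 2.4, -0.0, 0.0, 0.12, 0], [-23.6, -10.2, 2.4, -0.0, 0.0, 0.12, 0], [-24.6, -7.3, 2.4, -0.0, 0.0, 0.12, 0], [-25.3, -4.3, 2.4, -0.0, 0.0, 0.12, 0]]
[[-25.7, -1.2, 2.4, -0.0, 0.0, 0.12, 0], [-25.6, 1.9, 2.4, -0.0, 0.0, 0.12, 0], [-25.2, 4.9, 2.4, -0.0, 0.0, 0.12, 0], [-24.4, 7.9, 2.4, -0.0, 0.0, 0.12, 0], [-23.3, 10.8, 2.4, -0.0, 0.0, 0.12, 0]]
[[-21.9, 13.5, 2.4, -0.0, 0.0, 0.12, 0], [-20.1, 16.0, 2.4, -0.0, 0.0, 0.12, 0]]
```

Call:
play_rows(increments=[[-20.5, -15.5, 2.4, 0, 0, 0.12, 0], [-22, -13, 2.4, 0, 0, 0.12, 0], [-23.5, -10, 2.4, 0, 0, 0.12, 0], [-24.6, -7.3, 2.4, 0, 0, 0.12, 0], [-25.3, -4.3, 2.4, 0, 0, 0.12, 0]])

```text
clock: 0.65
tcp_pos: [0.3011, 0.5228, 0.1944]
orientation: [-1.464, -2.777, 0.005]
contact_force: [-0.5, -0.3, 0.1]
grip_width: 0.0856
```

Call:
play_rows(increments=[[-25.7, -1.2, 2.4, 0, 0, 0.12, 0], [-25.6, 1.9, 2.4, 0, 0, 0.12, 0], [-25.2, 4.9, 2.4, 0, 0, 0.12, 0], [-24.4, 7.9, 2.4, 0, 0, 0.12, 0], [-23.3, 10.8, 2.4, 0, 0, 0.12, 0]])

```text
clock: 1.15
tcp_pos: [0.3691, 0.4072, 0.1809]
orientation: [-2.248, -2.192, 0.009]
contact_force: [0.2, 0.1, -0.2]
grip_width: 0.0853
```

```bash
python3 -c "
from plan import *
go([.401,.372,.14],-13,5)"
```

```text
t 1.15 p [0.3691 0.4072 0.1809] yang -1.5 tilt 0.35 F [ 0.2  0.1 -0.2] w 0.0853 j [-1.22  0.31  0.34  1.9  -0.13  0.95 -0.85]
max turn 0.04 norm 0.04 shift 12.5
[[-6.8, 6.6, 8.2, -0.001, 0.001, 0.04, 0], [-6.6, 6.9, 8.2, -0.001, 0.001, 0.04, 0], [-6.3, 7.1, 8.2, -0.001, 0.001, 0.04, 0], [-6.0, 7.4, 8.2, -0.001, 0.001, 0.04, 0], [-5.7, 7.6, 8.2, -0.001, 0.001, 0.04, 0]]
```

Call:
play_rows(increments=[[-6.8, 6.6, 8.2, 0, 0, 0.04, 130], [-6.6, 6.9, 8.2, 0, 0, 0.04, 130], [-6.3, 7.1, 8.2, 0, 0, 0.04, 130], [-6, 7.4, 8.2, 0, 0, 0.04, 130], [-5.7, 7.6, 8.2, 0, 0, 0.04, 130]])

```text
clock: 1.65
tcp_pos: [0.4026, 0.3701, 0.1366]
orientation: [-2.466, -1.945, 0.009]
contact_force: [-0.2, 0.3, -0.1]
grip_width: 0.0419
```

```bash
python3 -c "
from plan import *
f=grab_frame('wrist');cv2.imwrite('pics/w1.png',f['color']);np.savez('/tmp/w1.npz',**f)
go([.401,.372,.021],-13,5)"
```

```text
t 1.7 p [0.4032 0.3678 0.1353] yang -13.7 tilt 0.46 F [ 1.  -1.1 -1.7] w 0.0416 j [-1.16  0.37  0.38  1.95 -0.18  0.86 -0.92]
max turn 0.002 norm 0.003 shift 22.9
[[0.9, -0.5, 22.9, -0.001, 0.001, -0.002, 0], [0.8, -0.5, 22.9, -0.001, 0.001, -0.002, 0], [0.8, -0.6, 22.9, -0.001, 0.001, -0.002, 0], [0.8, -0.6, 22.9, -0.001, 0.001, -0.002, 0], [0.7, -0.6, 22.9, -0.001, 0.001, -0.002, 0]]
```

View pics/w1.png

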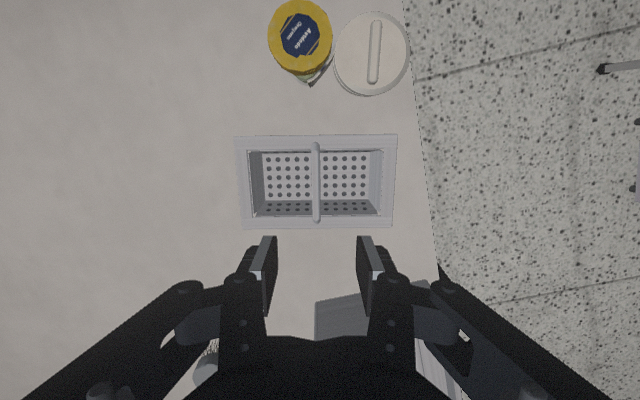

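The wrist view shows the strainer at (238–397, 135–230). Its wire is at column 316, midway between the fingers.

```bash
python3 -c "
from plan import *
from meas import *
P=pts(dict(np.load('/tmp/w1.npz')))
Q=sel(P,.3,.5,.3,.43,.026,.034);print(len(Q),rect(Q))
Q=P[143:222,306:328].reshape(-1,3);Q=Q[Q[:,2]>.036];print(len(Q),line(Q),Q[:,2].max())
"
```

```text
6639 (array([403.1, 373.3]), array([ 92.1, 150.2]), 77.45)
652 (array([0.4034, 0.3742]), np.float64(0.0743), np.float64(77.6)) 0.043938087533888615
```

Call:
play_rows(increments=[[0.9, -0.5, 23, 0, 0, 0, 130], [0.8, -0.5, 23, 0, 0, 0, 130], [0.8, -0.6, 23, 0, 0, 0, 130], [0.8, -0.6, 20, 0, 0, 0, 130]])

```text
clock: 2.1
tcp_pos: [0.4036, 0.3733, 0.0445]
orientation: [-2.471, -1.939, 0.004]
contact_force: [0.1, 0.7, -0.2]
grip_width: 0.0418
```

```bash
python3 -c "
from plan import *
go([.401,.372,.021],-13,2)"
```

```text
t 2.1 p [0.4036 0.3733 0.0445] yang -13.8 tilt 0.16 F [ 0.1  0.7 -0.2] w 0.0418 j [-1.11  0.51  0.33  2.   -0.26  0.67 -0.86]
max turn 0.007 norm 0.007 shift 11.9
[[-0.9, -1.1, 11.8, -0.001, 0.001, -0.007, 0], [-0.9, -1.1, 11.8, -0.001, 0.001, -0.007, 0]]
```

Call:
play_rows(increments=[[-0.5, -1, 12, 0, 0, -0.01, 130], [-0.3, -0.5, 11, 0, 0, -0.01, 130], [0, 0, 0, 0, 0, 0, 255], [0, 0, 0, 0, 0, 0, 255], [0, 0, 0, 0, 0, 0, 255]], force=60)

```text
clock: 2.6
tcp_pos: [0.4008, 0.3727, 0.0184]
orientation: [-2.449, -1.967, 0.01]
contact_force: [-0.1, -0.0, -1.3]
grip_width: 0.0018
```

Call:
play_rows(increments=[[0, 0, 0, 0, 0, 0, 255], [0, 0, 0, 0, 0, 0, 255]])

```text
clock: 2.8
tcp_pos: [0.4029, 0.3745, 0.0217]
orientation: [-2.449, -1.965, 0.001]
contact_force: [0.5, 0.5, -0.6]
grip_width: 0.0
```

```bash
python3 -c "
from plan import *
st()"
```

```text
t 2.8 p [0.4029 0.3745 0.0217] yang -12.5 tilt 0.11 F [ 0.5  0.5 -0.6] w 0.0 j [-1.1   0.55  0.3   2.01 -0.27  0.62 -0.83]
```

```bash
python3 -c "
from plan import *
f=grab_frame('wrist');cv2.imwrite('pics/w2.png',f['color']);np.savez('/tmp/w2.npz',**f);f=grab_frame('side');cv2.imwrite('pics/s2.png',cv2.resize(f['color'][230:380,220:420],None,fx=4,fy=4))"
```

```text
(no output)
```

View pics/w2.png

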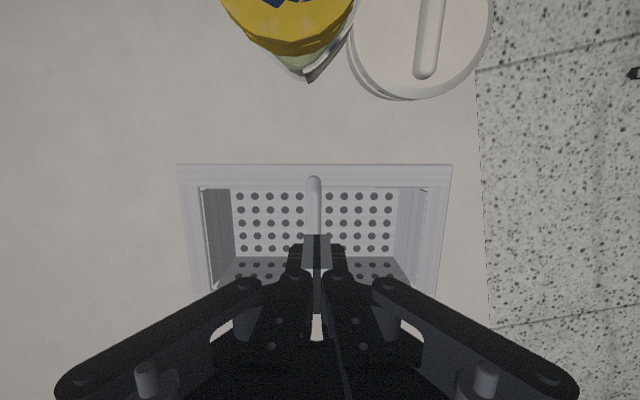

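View pics/s2.png

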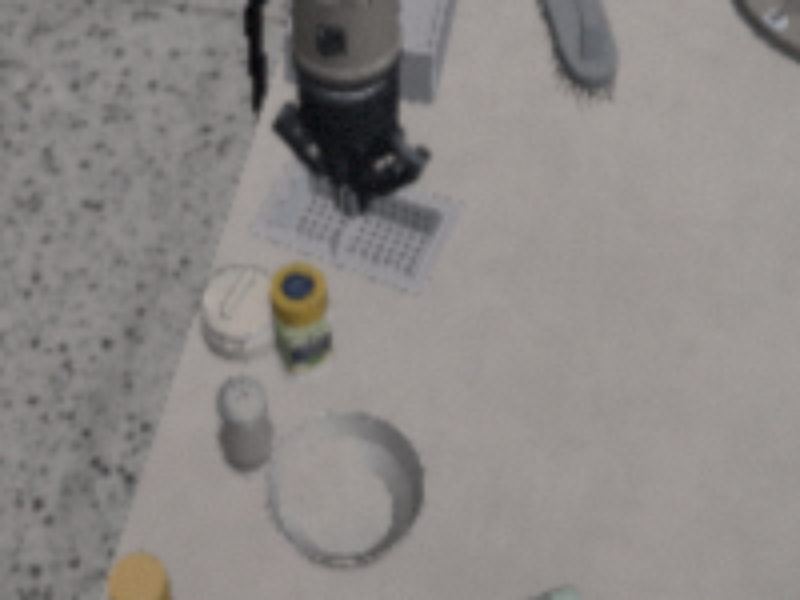

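Call:
play_rows(increments=[[0, 0, -10, 0, 0, 0, 255], [0, 0, -10, 0, 0, 0, 255], [0, 0, 0, 0, 0, 0, 255]])

```text
clock: 3.2
tcp_pos: [0.403, 0.3745, 0.0434]
orientation: [-2.449, -1.965, 0.001]
contact_force: [-0.0, -0.1, 1.0]
grip_width: -0.0004
```

```bash
python3 -c "
from plan import *
st()
f=grab_frame('wrist');cv2.imwrite('pics/w3.png',f['color']);np.savez('/tmp/w3.npz',**f)"
```

```text
t 3.2 p [0.403  0.3745 0.0434] yang -12.5 tilt 0.1 F [-0.  -0.1  1. ] w -0.0004 j [-1.11  0.51  0.32  2.   -0.26  0.66 -0.85]
```

View pics/w3.png

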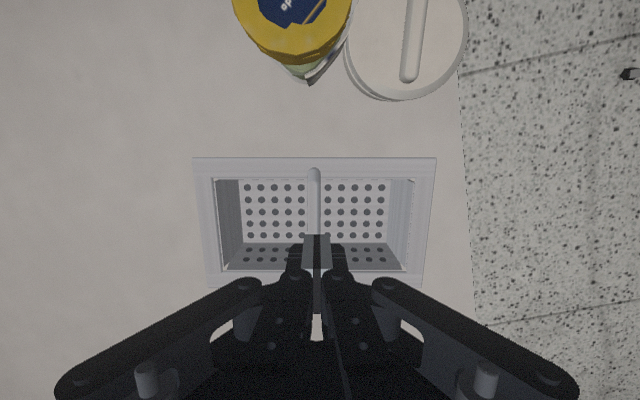

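```bash
python3 -c "
from plan import *
for n in ('w2','w3'):
    P=pts(dict(np.load(f'/tmp/{n}.npz')))
    print(n)
    for v in (190,210,225,232,238,245,255,265,275,290,310,325,340): print(v,P[v,311].round(3),P[v,316].round(3),P[v,322].round(3))
"
```

```text
w2
190 [0.408 0.407 0.04 ] [0.411 0.406 0.041] [0.412 0.395 0.003]
210 [0.406 0.397 0.042] [0.408 0.396 0.042] [0.409 0.381 0.001]
225 [0.404 0.389 0.043] [0.407 0.388 0.042] [0.407 0.371 0.003]
232 [0.403 0.385 0.043] [0.406 0.384 0.042] [0.406 0.365 0.001]
238 [0.404 0.386 0.054] [0.406 0.385 0.052] [0.409 0.385 0.053]
245 [0.404 0.386 0.06 ] [0.406 0.385 0.06 ] [0.409 0.385 0.06 ]
255 [0.404 0.386 0.071] [0.406 0.385 0.07 ] [0.409 0.385 0.07 ]
265 [0.404 0.386 0.079] [0.406 0.386 0.079] [0.409 0.385 0.078]
275 [0.404 0.386 0.087] [0.405 0.382 0.081] [0.409 0.386 0.087]
290 [0.403 0.382 0.09 ] [0.404 0.375 0.081] [0.408 0.381 0.09 ]
310 [0.402 0.374 0.091] [0.402 0.365 0.08 ] [0.406 0.373 0.091]
325 [0.4   0.367 0.091] [ 0.385  0.29  -0.   ] [0.404 0.366 0.091]
340 [0.405 0.385 0.118] [0.382 0.276 0.   ] [0.408 0.384 0.118]
w3
190 [0.407 0.401 0.041] [0.41  0.401 0.043] [0.411 0.388 0.002]
210 [0.404 0.389 0.043] [0.407 0.388 0.041] [0.408 0.373 0.002]
225 [0.402 0.38  0.042] [0.405 0.379 0.042] [0.405 0.361 0.001]
232 [0.401 0.375 0.042] [0.404 0.374 0.042] [0.404 0.356 0.002]
238 [0.404 0.386 0.075] [0.406 0.386 0.075] [0.409 0.385 0.075]
245 [0.404 0.386 0.082] [0.406 0.386 0.083] [0.409 0.385 0.082]
255 [0.404 0.386 0.092] [0.406 0.385 0.092] [0.409 0.384 0.09 ]
265 [0.404 0.386 0.101] [0.406 0.385 0.1  ] [0.409 0.385 0.101]
275 [0.405 0.387 0.109] [0.406 0.382 0.103] [0.409 0.385 0.109]
290 [0.404 0.382 0.112] [0.404 0.375 0.102] [0.408 0.381 0.111]
310 [0.402 0.374 0.113] [0.402 0.365 0.102] [0.406 0.372 0.112]
325 [0.4   0.367 0.113] [ 0.381  0.271 -0.   ] [0.404 0.365 0.112]
340 [0.405 0.384 0.139] [ 0.377  0.255 -0.001] [0.408 0.384 0.14 ]
```

```bash
python3 -c "
from plan import *
print(r.grip_depth,[a for a in dir(r) if a[0]!='_'])
f=grab_frame('side');np.savez('/tmp/s3.npz',**f)
cv2.imwrite('pics/s3.png',cv2.resize(f['color'][240:320,260:360],None,fx=7,fy=7))
P=pts(f)
from meas import *
Q=sel(P,.33,.47,.33,.42,.045,.16)
for z in np.arange(.045,.16,.008):
  q=Q[abs(Q[:,2]-z)<.004]
  if len(q):print(z.round(3),len(q),q.min(0).round(3),q.max(0).round(3))
p,q,o=pose();T=np.load('/tmp/w3.npz')['T'];print(q.inv().apply(T[:3,3]-p).round(4)); 
T=np.load('/tmp/wrist0.npz')['T'];print(R.from_rotvec([-.5574,-3.0915,.0028]).inv().apply(T[:3,3]-[.23555,.63188,.20875]))
"
```

```text
0.0187 ['Unreachable', 'get_obs', 'grip_depth', 'hand_in']
0.069 8 [0.393 0.379 0.069] [0.409 0.386 0.073]
0.077 11 [0.389 0.373 0.074] [0.413 0.386 0.079]
0.085 17 [0.387 0.374 0.082] [0.416 0.386 0.089]
0.093 11 [0.39  0.377 0.089] [0.416 0.386 0.096]
0.101 11 [0.389 0.381 0.097] [0.411 0.386 0.104]
0.109 18 [0.381 0.368 0.105] [0.422 0.391 0.112]
0.117 57 [0.371 0.358 0.113] [0.437 0.395 0.121]
0.125 34 [0.365 0.357 0.121] [0.447 0.396 0.129]
0.133 42 [0.359 0.364 0.129] [0.453 0.396 0.137]
0.141 54 [0.352 0.364 0.137] [0.456 0.398 0.145]
0.149 50 [0.344 0.367 0.145] [0.459 0.398 0.153]
0.157 77 [0.34  0.352 0.153] [0.463 0.399 0.16 ]
[ 0.0749  0.0011 -0.1656]
[ 0.07369089  0.00035833 -0.1644913 ]
```

View pics/s3.png

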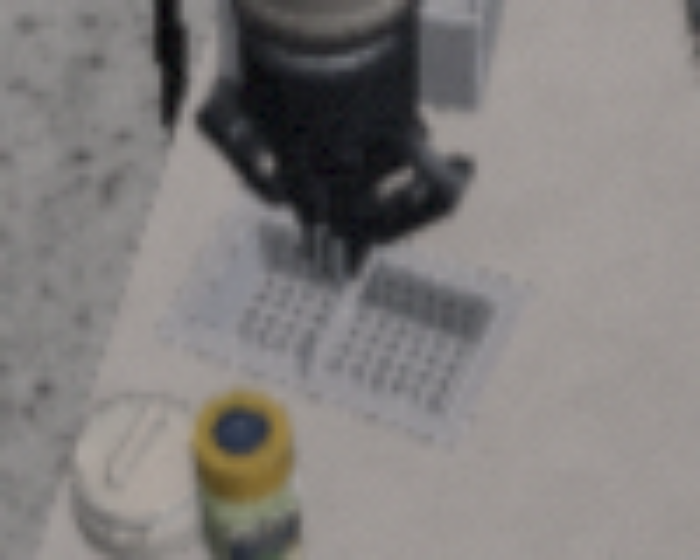

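Both cameras put the closed fingertips near z=0.071 while the state reports 0.0434. The real tips are therefore about 28 mm behind the reported TCP, and they closed above the wire. From here on I'll command z 28 mm lower and watch the force.

Call:
play_rows(increments=[[0, 0, 0, 0, 0, 0, 130], [0, 0, 0, 0, 0, 0, 130], [0, 0, 12, 0, 0, 0, 130], [0, 0, 12, 0, 0, 0, 130], [0, 0, 12, 0, 0, 0, 130]])

```text
clock: 3.8
tcp_pos: [0.4024, 0.3745, 0.0041]
orientation: [-2.448, -1.966, 0.001]
contact_force: [-0.3, -0.1, 0.1]
grip_width: 0.0419
```

Call:
play_rows(increments=[[0, 0, 9, 0, 0, 0, 130], [0, 0, 7, 0, 0, 0, 130], [0, 0, 0, 0, 0, 0, 130]])

```text
clock: 4.1
tcp_pos: [0.4006, 0.3725, -0.0168]
orientation: [-2.449, -1.967, 0.01]
contact_force: [0.8, -0.6, -0.3]
grip_width: 0.0421
```

```bash
python3 -c "
from plan import *
f=grab_frame('wrist');cv2.imwrite('pics/w4.png',f['color'])
st()"
```

```text
t 4.15 p [ 0.4008  0.3727 -0.0164] yang -12.5 tilt 0.35 F [-0.1  0.1  0.1] w 0.0414 j [-1.07  0.61  0.27  2.02 -0.3   0.55 -0.81]
```

View pics/w4.png

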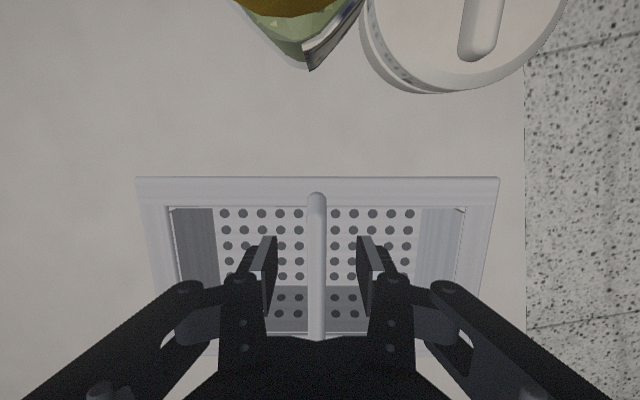

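The fingers now straddle the wire, with the pads at columns 265 and 368 and the wire at 316. I'll raise slightly and close.

Call:
play_rows(increments=[[0, 0, -6, 0, 0, 0, 130], [0, 0, 0, 0, 0, 0, 255], [0, 0, 0, 0, 0, 0, 255], [0, 0, 0, 0, 0, 0, 255], [0, 0, 0, 0, 0, 0, 255]], force=60)

```text
clock: 4.65
tcp_pos: [0.4018, 0.3735, -0.0082]
orientation: [-2.449, -1.966, 0.005]
contact_force: [-0.1, 0.7, -1.3]
grip_width: 0.0061
```

Call:
play_rows(increments=[[0, 0, -15, 0, 0, 0, 255], [0, 0, -25, 0, 0, 0, 255], [0, 0, -40, 0, 0, 0, 255], [0, 0, -40, 0, 0, 0, 255], [0, 0, 0, 0, 0, 0, 255]])

```text
clock: 5.15
tcp_pos: [0.4016, 0.3724, 0.1182]
orientation: [-2.45, -1.965, 0.01]
contact_force: [0.8, 0.3, -1.1]
grip_width: 0.0058
```

```bash
python3 -c "
from plan import *
f=grab_frame('side');cv2.imwrite('pics/s5.png',cv2.resize(f['color'][140:340,220:420],None,fx=3,fy=3))
go([.431,.125,.130],-89.5,11,255)"
```

```text
t 5.2 p [0.4004 0.3716 0.116 ] yang -12.5 tilt 0.53 F [-1.  -0.2 -1.6] w 0.0056 j [-1.16  0.4   0.37  1.97 -0.2   0.82 -0.89]
max turn 0.122 norm 0.122 shift 22.6
[[-21.3, 7.6, -1.2, -0.0, 0.001, 0.122, 255], [-20.2, 10.1, -1.2, -0.0, 0.001, 0.122, 255], [-18.8, 12.5, -1.2, -0.0, 0.001, 0.122, 255], [-17.2, 14.7, -1.2, -0.0, 0.001, 0.122, 255], [-15.2, 16.7, -1.2, -0.0, 0.001, 0.122, 255]]
[[-13.1, 18.4, -1.2, -0.0, 0.001, 0.122, 255], [-10.8, 19.9, -1.3, -0.0, 0.001, 0.122, 255], [-8.3, 21.0, -1.3, -0.0, 0.001, 0.122, 255], [-5.6, 21.9, -1.3, -0.0, 0.001, 0.122, 255], [-2.9, 22.4, -1.3, -0.0, 0.001, 0.122, 255]]
[[-0.2, 22.6, -1.3, -0.0, 0.001, 0.122, 255]]
```

View pics/s5.png

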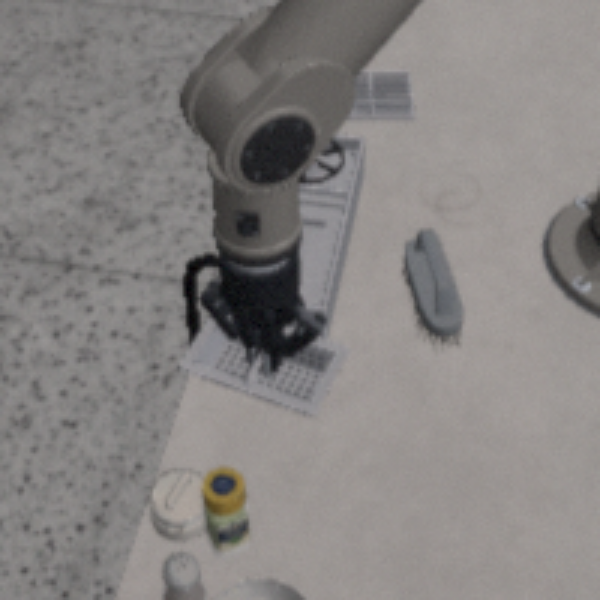

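The side picture shows the strainer lifted in the gripper. Carrying it to the well.

Call:
play_rows(increments=[[-21.3, 7.6, -1.2, 0, 0, 0.122, 255], [-20.2, 10.1, -1.2, 0, 0, 0.122, 255], [-18.8, 12.5, -1.2, 0, 0, 0.122, 255], [-17.2, 14.7, -1.2, 0, 0, 0.122, 255], [-15.2, 16.7, -1.2, 0, 0, 0.122, 255]])

```text
clock: 5.7
tcp_pos: [0.4095, 0.2574, 0.1197]
orientation: [2.933, 1.116, -0.023]
contact_force: [0.7, -0.2, -1.2]
grip_width: 0.006
```

Call:
play_rows(increments=[[-13.1, 18.4, -1.2, 0, 0, 0.122, 255], [-10.8, 19.9, -1.3, 0, 0, 0.122, 255], [-8.3, 21, -1.3, 0, 0, 0.122, 255], [-5.6, 21.9, -1.3, 0, 0, 0.122, 255], [-2.9, 22.4, -1.3, 0, 0, 0.122, 255]])

```text
clock: 6.2
tcp_pos: [0.4157, 0.1376, 0.1233]
orientation: [3.125, 0.142, -0.034]
contact_force: [0.6, 0.0, -1.5]
grip_width: 0.0059
```

```bash
python3 -c "
from plan import *
go([.431,.125,.12],-89.5,3,255)"
```

```text
t 6.2 p [0.4157 0.1376 0.1233] yang -84.8 tilt 1.45 F [ 0.6  0.  -1.5] w 0.0059 j [-1.12  0.27  0.77  2.2  -0.26  0.78 -1.65]
max turn 0.027 norm 0.029 shift 6.7
[[4.7, 4.6, 1.0, 0.004, 0.007, 0.027, 255], [4.9, 4.5, 1.1, 0.004, 0.007, 0.027, 255], [5.0, 4.4, 1.1, 0.004, 0.007, 0.027, 255]]
```

Call:
play_rows(increments=[[4.7, 4.6, 1, 0.004, 0.007, 0.027, 255], [4.9, 4.5, 1, 0.004, 0.007, 0.027, 255], [5, 4.4, 1, 0.004, 0.007, 0.027, 255], [0, 0, 0, 0, 0, 0, 255]])

```text
clock: 6.6
tcp_pos: [0.4301, 0.1222, 0.1182]
orientation: [3.139, 0.006, -0.004]
contact_force: [-0.4, 0.5, -1.7]
grip_width: 0.0059
```

```bash
python3 -c "
from plan import *
go([.431,.125,.12],-89.5,2,255)
f=grab_frame('scene');np.savez('/tmp/c6.npz',**f);cv2.imwrite('pics/c6.png',cv2.resize(f['color'][120:270,220:400],None,fx=4,fy=4))
f=grab_frame('wrist');np.savez('/tmp/w6.npz',**f);cv2.imwrite('pics/w6.png',f['color'])"
```

```text
t 6.6 p [0.4301 0.1222 0.1182] yang -89.8 tilt 0.2 F [-0.4  0.5 -1.7] w 0.0059 j [-1.08  0.29  0.79  2.2  -0.3   0.75 -1.66]
max turn 0.002 norm 0.003 shift 1.7
[[0.5, -1.4, -0.9, 0.001, 0.001, -0.002, 255], [0.5, -1.4, -0.9, 0.001, 0.001, -0.002, 255]]
```

View pics/c6.png

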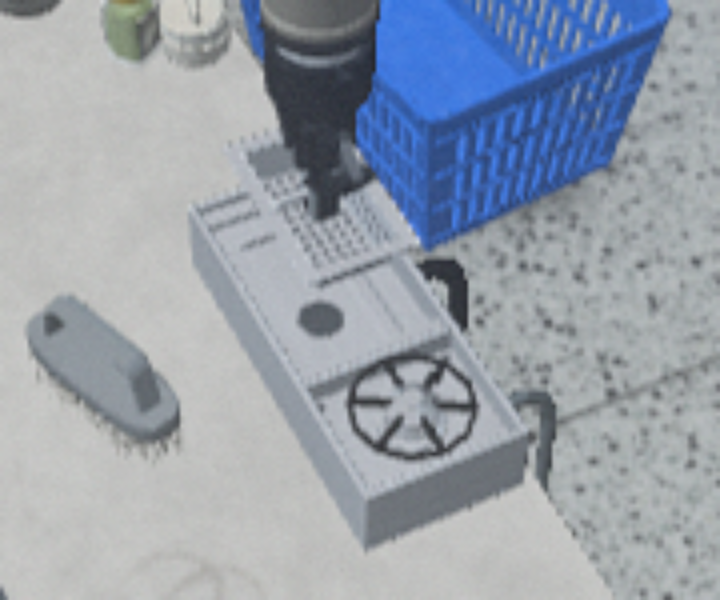

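View pics/w6.png

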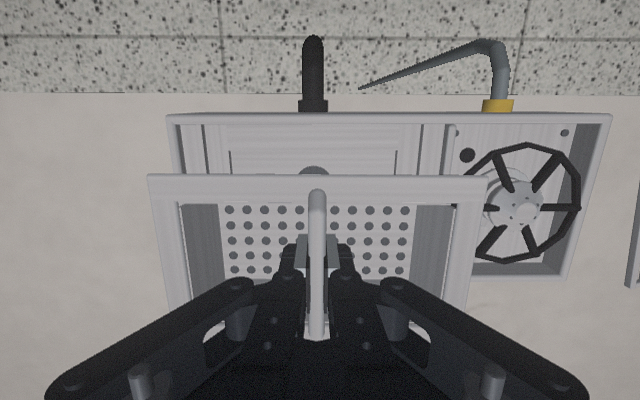

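```bash
cat > rel.py <<'E'
from meas import *
def rin(P,tag):
    Q=sel(P,.44,.53,-.12,.26,.068,.08)
    # far +x edge
    print(tag,'rim xmax',np.percentile(Q[:,0],[98,99.5]).round(4),'y ext',np.percentile(Q[:,1],[.3,99.7]).round(4),np.median(Q[:,2]).round(4))
E
python3 -c "
from rel import *
for n in ('w6','c6'):
    P=pts(dict(np.load(f'/tmp/{n}.npz')));rin(P,n)
    Q=sel(P,.35,.51,.02,.23,.148,.162);print(len(Q),rect(Q),np.percentile(Q,[.5,99.5],axis=0).round(4),np.median(Q[:,2]))
    z=sel(P,.35,.51,.02,.23,.1,.19)[:,2];print(np.histogram(z,bins=np.arange(.1,.19,.005)))
"
```

```text
w6 rim xmax [0.5005 0.501 ] y ext [-0.0812  0.2267] 0.0748
19229 (array([431.8, 122.7]), array([ 90.8, 150.6]), 0.21) [[0.3906 0.0486 0.1484]
 [0.4767 0.1969 0.161 ]] 0.15864939350574095
(array([    0,     0,     0,     0,     0, 10229,  1525,   955,  1046,
        1326,  1552, 16290,  1139,  2478,   228,   594,   566]), array([0.1  , 0.105, 0.11 , 0.115, 0.12 , 0.125, 0.13 , 0.135, 0.14 ,
       0.145, 0.15 , 0.155, 0.16 , 0.165, 0.17 , 0.175, 0.18 , 0.185]))
c6 rim xmax [0.4996 0.5007] y ext [-0.0858  0.1111] 0.0739
457 (array([430.9, 120.5]), array([152.7,  93.3]), 89.52) [[0.3847 0.045  0.1482]
 [0.4768 0.1953 0.1619]] 0.1575060120853533
(array([  0,   0,   0,   0,  33, 185,  85,  36,  35,  40,  72, 301,  96,
        19,   7,   3,   4]), array([0.1  , 0.105, 0.11 , 0.115, 0.12 , 0.125, 0.13 , 0.135, 0.14 ,
       0.145, 0.15 , 0.155, 0.16 , 0.165, 0.17 , 0.175, 0.18 , 0.185]))
```

```bash
python3 -c "
from plan import *
go([.4325,.1253,.045],-89.5,5,255)"
```

```text
t 6.7 p [0.4297 0.1229 0.1183] yang -89.7 tilt 0.22 F [ 0.2 -0.3 -1.4] w 0.0061 j [-1.08  0.29  0.79  2.2  -0.3   0.75 -1.66]
max turn 0.001 norm 0.001 shift 14.7
[[0.6, -0.5, 14.7, 0.0, 0.001, -0.001, 255], [0.6, -0.5, 14.7, 0.0, 0.001, -0.001, 255], [0.6, -0.5, 14.7, 0.0, 0.001, -0.001, 255], [0.6, -0.5, 14.7, 0.0, 0.001, -0.001, 255], [0.6, -0.5, 14.7, 0.0, 0.001, -0.001, 255]]
```

Call:
play_rows(increments=[[0.8, -0.5, 14, 0, 0, 0, 255], [0.6, -0.5, 14, 0, 0, 0, 255], [0.6, -0.5, 14, 0, 0, 0, 255], [0.6, -0.5, 12, 0, 0, 0, 255], [0.6, -0.5, 10, 0, 0, 0, 255]])

```text
clock: 7.2
tcp_pos: [0.434, 0.1301, 0.0529]
orientation: [-3.14, -0.024, 0.001]
contact_force: [-0.8, 0.2, -2.0]
grip_width: 0.0059
```

```bash
python3 -c "
from plan import *
go([.4325,.1253,.012],-89.5,4,255)
f=grab_frame('wrist');np.savez('/tmp/w7.npz',**f);cv2.imwrite('pics/w7.png',f['color'])
from rel import *
P=pts(f);rin(P,'')
Q=sel(P,.35,.51,.02,.23,.083,.1);print(len(Q),rect(Q),np.percentile(Q,[.5,99.5],axis=0).round(4),np.median(Q[:,2]))"
```

```text
t 7.2 p [0.434  0.1301 0.0529] yang -89.1 tilt 0.08 F [-0.8  0.2 -2. ] w 0.0059 j [-0.97  0.43  0.66  2.23 -0.46  0.61 -1.52]
max turn 0.002 norm 0.002 shift 10.3
[[-0.4, 1.2, 10.2, -0.0, 0.0, 0.002, 255], [-0.4, 1.2, 10.2, -0.0, 0.0, 0.002, 255], [-0.4, 1.2, 10.2, -0.0, 0.0, 0.002, 255], [-0.4, 1.2, 10.2, -0.0, 0.0, 0.002, 255]]
 rim xmax [0.5002 0.5006] y ext [-0.0342  0.2269] 0.0748
19501 (array([435.9, 129.9]), array([ 91.3, 150.3]), 0.94) [[0.3947 0.0559 0.0834]
 [0.4812 0.2043 0.0992]] 0.0933955915922844
```

View pics/w7.png

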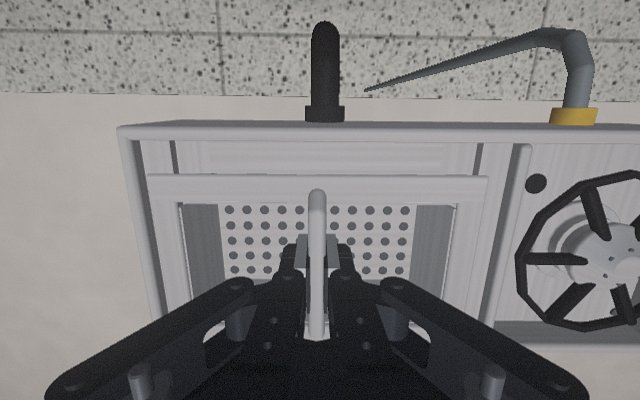

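The strainer is about 4 mm too far in +y and 2 mm in +x, so I'll correct that and go on down.

Call:
play_rows(increments=[[-1.2, 3.5, 2, 0, 0, 0.003, 255], [-0.8, 2, 5, 0, 0, 0.003, 255], [0, 0, 0, 0, 0, 0, 255]])

```text
clock: 7.55
tcp_pos: [0.4314, 0.124, 0.0443]
orientation: [3.142, 0.015, -0.004]
contact_force: [0.2, -0.1, -2.3]
grip_width: 0.006
```

```bash
python3 -c "
from plan import *
go([.432,.1255,.012],-89.5,4,255)
f=grab_frame('wrist');np.savez('/tmp/w8.npz',**f)
from rel import *
P=pts(f);rin(P,'')
zz=r.get_obs()['tcp_pos'][2]
Q=sel(P,.35,.51,.02,.23,zz+.031,zz+.044);print(len(Q),rect(Q),np.percentile(Q,[.5,99.5],axis=0).round(4),np.median(Q[:,2]))"
```

```text
t 7.55 p [0.4314 0.124  0.0443] yang -89.5 tilt 0.13 F [ 0.2 -0.1 -2.3] w 0.006 j [-0.94  0.44  0.64  2.25 -0.48  0.59 -1.5 ]
max turn 0.001 norm 0.001 shift 8.1
[[0.2, -0.4, 8.1, 0.0, 0.001, 0.0, 255], [0.2, -0.4, 8.1, 0.0, 0.001, 0.0, 255], [0.2, -0.4, 8.1, 0.0, 0.001, 0.0, 255], [0.2, -0.4, 8.1, 0.0, 0.001, 0.0, 255]]
 rim xmax [0.5001 0.5006] y ext [-0.0278  0.2268] 0.0748
20692 (array([443.2, 122.8]), array([112.4, 206.3]), 0.5) [[0.3921 0.0208 0.0756]
 [0.4983 0.2242 0.0874]] 0.08466159303243764
```

Now down in smaller steps with a slight y compensation.

Call:
play_rows(increments=[[0.2, 0.3, 8, 0, 0, 0, 255], [0.2, 0.3, 8, 0, 0, 0, 255], [0, 0.2, 7, 0, 0, 0, 255], [0, 0, 0, 0, 0, 0, 255]])

```text
clock: 8.0
tcp_pos: [0.4327, 0.1238, 0.0203]
orientation: [-3.14, -0.015, 0.0]
contact_force: [0.5, -0.2, -2.5]
grip_width: 0.0061
```

```bash
python3 -c "
from plan import *
go([.432,.1255,.010],-89.5,2,255)
f=grab_frame('wrist');np.savez('/tmp/w8.npz',**f);cv2.imwrite('pics/w8.png',f['color'])"
```

```text
t 8.0 p [0.4327 0.1238 0.0203] yang -89.4 tilt 0.08 F [ 0.5 -0.2 -2.5] w 0.0061 j [-0.89  0.48  0.59  2.25 -0.53  0.54 -1.45]
max turn 0.001 norm 0.001 shift 5.2
[[-0.3, -0.8, 5.1, -0.001, 0.0, 0.001, 255], [-0.3, -0.8, 5.1, -0.001, 0.0, 0.001, 255]]
```

View pics/w8.png

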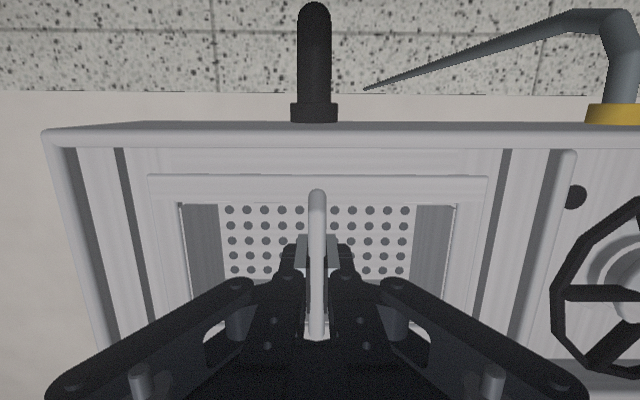

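Call:
play_rows(increments=[[-0.2, -1.5, 5, 0, 0, 0, 255], [0, -0.3, 5, 0, 0, 0, 255], [0, 0, 2, 0, 0, 0, 255]])

```text
clock: 8.35
tcp_pos: [0.4334, 0.1261, 0.0091]
orientation: [-3.138, -0.014, -0.001]
contact_force: [-12.9, -3.8, 55.2]
grip_width: 0.0062
```

```bash
python3 -c "
from plan import *
go([.432,.1255,.010],-89.5,2,255)
f=grab_frame('wrist');np.savez('/tmp/w9.npz',**f);cv2.imwrite('pics/w9.png',f['color'])
P=pts(f)
for u,v in [(180,187),(250,187),(400,187),(470,187),(160,200),(165,250),(475,230)]: print(u,v,P[v,u].round(4))"
```

```text
t 8.35 p [0.4334 0.1261 0.0091] yang -89.5 tilt 0.2 F [-12.9  -3.8  55.2] w 0.0062 j [-0.87  0.51  0.56  2.26 -0.56  0.51 -1.44]
max turn 0.002 norm 0.002 shift 0.9
[[-0.7, 0.3, -0.5, -0.002, -0.0, 0.0, 255], [-0.7, 0.3, -0.5, -0.002, -0.0, 0.0, 255]]
180 187 [0.4739 0.1863 0.0498]
250 187 [0.4743 0.1554 0.0502]
400 187 [0.4749 0.0897 0.0498]
470 187 [0.4752 0.0591 0.0498]
160 200 [0.4679 0.1959 0.0499]
165 250 [0.4433 0.1971 0.05  ]
475 230 [0.4549 0.0536 0.05  ]
```

View pics/w9.png

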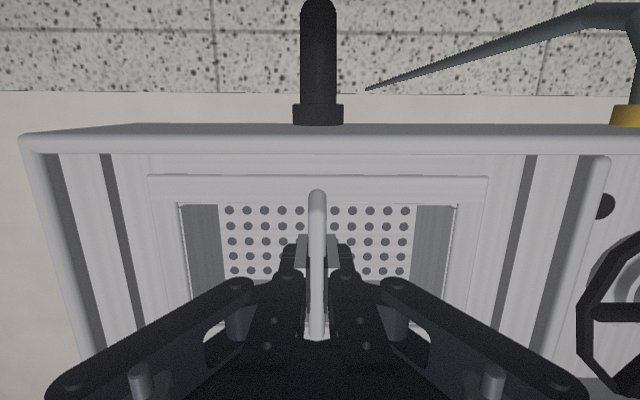

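The wrist depth puts the rim top at 0.050 m all round, so the strainer is seated. I'll ease the press and release.

Call:
play_rows(increments=[[0, 0, -1.5, 0, 0, 0, 255], [0, 0, 0, 0, 0, 0, 150], [0, 0, 0, 0, 0, 0, 150], [0, 0, 0, 0, 0, 0, 150]])

```text
clock: 8.8
tcp_pos: [0.4341, 0.1263, 0.011]
orientation: [-3.137, -0.013, -0.003]
contact_force: [-0.4, 0.1, -1.1]
grip_width: 0.0351
```

Call:
play_rows(increments=[[0, 0, -20, 0, 0, 0, 150], [0, 0, -30, 0, 0, 0, 150], [0, 0, -40, 0, 0, 0, 150]])

```text
clock: 9.1
tcp_pos: [0.4306, 0.1243, 0.0992]
orientation: [3.14, 0.013, -0.011]
contact_force: [0.5, 2.0, 1.9]
grip_width: 0.0351
```

```bash
python3 -c "
from plan import *
go([.411,-.262,.12],11,14,130)
f=grab_frame('wrist');np.savez('/tmp/w10.npz',**f);cv2.imwrite('pics/w10.png',f['color'])
from rel import *
P=pts(f);rin(P,'')
Q=sel(P,.37,.49,.03,.22,.0486,.055);print(len(Q),rect(Q),np.percentile(Q[:,2],[2,50,98]).round(4))"
```

```text
t 9.1 p [0.4306 0.1243 0.0992] yang -89.5 tilt 0.42 F [0.5 2.  1.9] w 0.0351 j [-1.05  0.34  0.76  2.21 -0.35  0.72 -1.61]
max turn 0.125 norm 0.125 shift 27.7
[[-1.6, 27.6, -1.4, -0.0, 0.0, -0.125, 130], [-5.1, 27.2, -1.4, -0.0, 0.0, -0.125, 130], [-8.4, 26.3, -1.4, -0.0, 0.0, -0.125, 130], [-11.7, 25.1, -1.4, -0.0, 0.0, -0.125, 130], [-14.7, 23.4, -1.4, -0.0, 0.0, -0.125, 130]]
[[-17.5, 21.4, -1.4, -0.0, 0.0, -0.125, 130], [-20.0, 19.0, -1.4, -0.0, 0.0, -0.125, 130], [-22.3, 16.4, -1.4, -0.0, 0.0, -0.125, 130], [-24.1, 13.5, -1.4, -0.0, 0.0, -0.125, 130], [-25.6, 10.3, -1.4, -0.0, 0.0, -0.125, 130]]
[[-26.7, 7.1, -1.4, -0.0, 0.0, -0.125, 130], [-27.4, 3.7, -1.4, -0.0, 0.0, -0.125, 130], [-27.6, 0.2, -1.5, -0.0, 0.0, -0.125, 130], [-27.4, -3.2, -1.5, -0.0, 0.0, -0.125, 130]]
 rim xmax [0.5004 0.501 ] y ext [-0.0811  0.2268] 0.0748
8732 (array([431. , 125.4]), array([118.3, 169.3]), 0.25) [0.0488 0.0505 0.053 ]
```

View pics/w10.png

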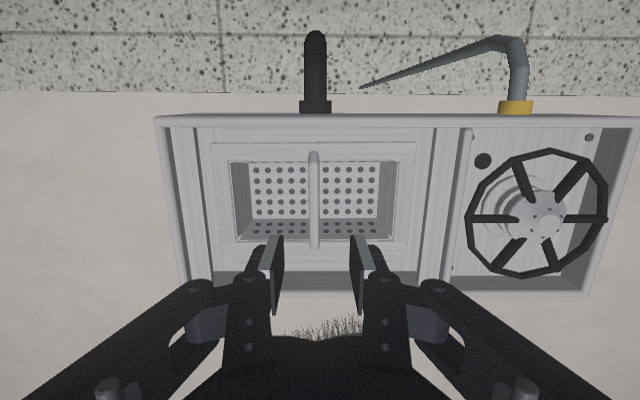

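The strainer lies flat on its ledge, with its rim at (212–415, 143–250) and at 0.050 m. Now on to the grid.

Call:
play_rows(increments=[[-1.6, 27.6, -2, 0, 0, -0.125, 130], [-5, 27.2, -2, 0, 0, -0.125, 130], [-8.4, 26.3, -2, 0, 0, -0.125, 130], [-11.7, 25, -2, 0, 0, -0.125, 130], [-14.7, 23.4, -2, 0, 0, -0.125, 130]])

```text
clock: 9.65
tcp_pos: [0.4313, -0.0114, 0.1164]
orientation: [-2.965, -1.026, -0.014]
contact_force: [-1.2, 0.1, -1.0]
grip_width: 0.0419
```

Call:
play_rows(increments=[[-17.5, 21.4, -1.4, 0, 0, -0.125, 130], [-20, 19, -1.4, 0, 0, -0.125, 130], [-22.3, 16.4, -1.4, 0, 0, -0.125, 130], [-24.1, 13.5, -1.4, 0, 0, -0.125, 130], [-25.6, 10.3, -1.4, 0, 0, -0.125, 130]])

```text
clock: 10.15
tcp_pos: [0.4293, -0.1548, 0.1226]
orientation: [-2.482, -1.925, -0.017]
contact_force: [1.0, -0.2, 0.5]
grip_width: 0.0422
```

```bash
python3 -c "
from plan import *
go([.411,-.262,.12],11,5,130)"
```

```text
t 10.15 p [ 0.4293 -0.1548  0.1226] yang -14.4 tilt 0.63 F [ 1.  -0.2  0.5] w 0.0422 j [-0.28  0.26  0.58  2.18 -0.22  0.75  0.19]
max turn 0.089 norm 0.089 shift 21.8
[[-21.7, 1.8, 0.3, 0.002, -0.002, -0.089, 130], [-21.8, -0.1, 0.4, 0.002, -0.002, -0.089, 130], [-21.7, -2.1, 0.4, 0.002, -0.002, -0.089, 130], [-21.4, -4.0, 0.4, 0.002, -0.002, -0.089, 130], [-20.9, -5.9, 0.5, 0.002, -0.002, -0.089, 130]]
```

Call:
play_rows(increments=[[-21.7, 1.8, 0.3, 0, 0, -0.09, 130], [-21.8, 0, 0.4, 0, 0, -0.09, 130], [-21.7, -2, 0.4, 0, 0, -0.09, 130], [-21.4, -4, 0.4, 0, 0, -0.09, 130], [-20.9, -6, 0.5, 0, 0, -0.09, 130]])

```text
clock: 10.65
tcp_pos: [0.4114, -0.2679, 0.1191]
orientation: [1.965, 2.447, 0.018]
contact_force: [-0.3, -0.4, 0.5]
grip_width: 0.0416
```

```bash
python3 -c "
from plan import *
from meas import *
f=grab_frame('wrist');np.savez('/tmp/w11.npz',**f);cv2.imwrite('pics/w11.png',f['color'])
P=pts(f)
go([.411,-.262,.05],11,5,130)
Q=sel(P,.3,.51,-.36,-.17,.0045,.012);Q=Q[np.hypot(Q[:,0]-.43,Q[:,1]+.364)>.045];print(len(Q),rect(Q))
Q=sel(P,.37,.45,-.32,-.2,.034,.045);print(len(Q),line(Q))
"
```

```text
t 10.7 p [ 0.4104 -0.272   0.1195] yang 12.5 tilt 0.62 F [-0.8 -4.2  0.3] w 0.0416 j [ 0.05  0.32  0.5   2.1  -0.23  0.77  0.91]
max turn 0.005 norm 0.006 shift 14.0
[[1.9, 0.4, 13.9, 0.002, -0.0, 0.005, 130], [1.9, 0.4, 13.9, 0.002, -0.0, 0.005, 130], [1.9, 0.4, 13.9, 0.002, -0.0, 0.005, 130], [1.9, 0.5, 13.9, 0.002, -0.0, 0.005, 130], [1.9, 0.5, 13.9, 0.002, -0.0, 0.005, 130]]
10824 (array([ 412.8, -258.5]), array([180.3, 109.9]), 10.43)
798 (array([ 0.4126, -0.2582]), np.float64(0.0804), np.float64(-79.53))
```

View pics/w11.png

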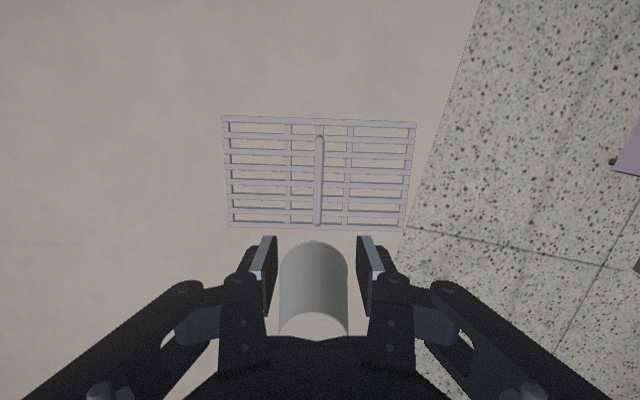

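The grid is at (222–415, 117–230) and its bow at column 320. The wrist depth gives centre (0.4128, -0.2585) and yaw 10.4°.

```bash
python3 -c "
from plan import *
go([.4128,-.2585,.05],10.4,4,130)"
```

```text
t 10.7 p [ 0.4104 -0.272   0.1195] yang 12.5 tilt 0.62 F [-0.8 -4.2  0.3] w 0.0416 j [ 0.05  0.32  0.5   2.1  -0.23  0.77  0.91]
max turn 0.009 norm 0.01 shift 17.7
[[3.1, 1.1, 17.4, 0.003, -0.001, 0.009, 130], [3.1, 1.1, 17.4, 0.003, -0.001, 0.009, 130], [3.2, 1.2, 17.4, 0.003, -0.001, 0.009, 130], [3.2, 1.2, 17.4, 0.003, -0.001, 0.009, 130]]
```

Call:
play_rows(increments=[[3.5, 1, 17, 0.003, 0, 0.009, 130], [3.5, 1, 17, 0.003, 0, 0.009, 130], [3.5, 1, 17, 0.003, 0, 0.009, 130], [3, 1, 17, 0.002, 0, 0.009, 130], [0, 0, 0, 0, 0, 0, 130]])

```text
clock: 11.2
tcp_pos: [0.412, -0.26, 0.0494]
orientation: [2.019, 2.406, 0.001]
contact_force: [-0.7, -0.4, -0.6]
grip_width: 0.0416
```

```bash
python3 -c "
from plan import *
go([.4128,-.2585,-.009],10.4,4,130)"
```

```text
t 11.2 p [ 0.412  -0.26    0.0494] yang 10.0 tilt 0.05 F [-0.7 -0.4 -0.6] w 0.0416 j [ 0.07  0.44  0.44  2.15 -0.32  0.61  0.92]
max turn 0.002 norm 0.002 shift 14.6
[[0.3, 0.3, 14.6, 0.0, -0.0, -0.002, 130], [0.3, 0.3, 14.6, 0.0, -0.0, -0.002, 130], [0.3, 0.3, 14.6, 0.0, -0.0, -0.002, 130], [0.3, 0.3, 14.6, 0.0, -0.0, -0.002, 130]]
```

Call:
play_rows(increments=[[0.3, 0.3, 14, 0, 0, 0, 130], [0.3, 0.3, 14, 0, 0, 0, 130], [0.3, 0.3, 14, 0, 0, 0, 130], [0.3, 0.3, 11, 0, 0, 0, 130], [0, 0, 0, 0, 0, 0, 130]])

```text
clock: 11.7
tcp_pos: [0.4148, -0.2596, -0.0043]
orientation: [2.017, 2.404, 0.003]
contact_force: [-0.3, 0.4, 0.0]
grip_width: 0.0416
```

```bash
python3 -c "
from plan import *
go([.4128,-.2585,-.009],10.4,1,130)
f=grab_frame('wrist');cv2.imwrite('pics/w12.png',f['color'])"
```

```text
t 11.7 p [ 0.4148 -0.2596 -0.0043] yang 10.0 tilt 0.22 F [-0.3  0.4  0. ] w 0.0416 j [ 0.14  0.54  0.37  2.17 -0.4   0.5   0.98]
max turn 0.007 norm 0.008 shift 5.2
[[1.4, -1.8, 4.7, 0.003, 0.002, -0.007, 130]]
```

View pics/w12.png

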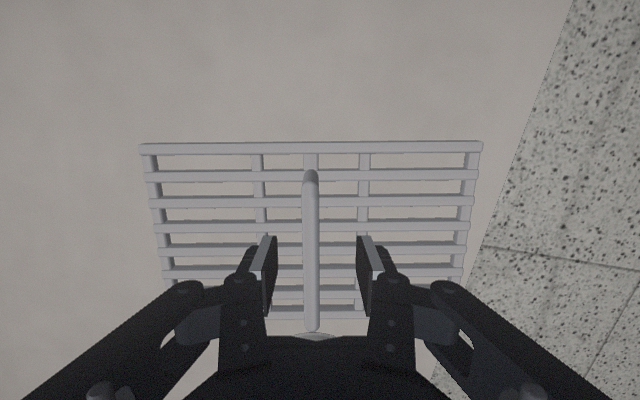

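The pads straddle the bow, which is at column 311. Trimming the pose and gripping.

Call:
play_rows(increments=[[1.2, -1.8, 4, 0, 0, -0.006, 130], [0, 0, 0, 0, 0, 0, 255], [0, 0, 0, 0, 0, 0, 255], [0, 0, 0, 0, 0, 0, 255], [0, 0, 0, 0, 0, 0, 255]], force=80)

```text
clock: 12.25
tcp_pos: [0.4137, -0.2596, -0.0064]
orientation: [2.008, 2.407, 0.004]
contact_force: [1.3, -0.3, -2.2]
grip_width: 0.0053
```

```bash
python3 -c "
from plan import *
st()"
```

```text
t 12.25 p [ 0.4137 -0.2596 -0.0064] yang 10.3 tilt 0.41 F [ 1.3 -0.3 -2.2] w 0.0053 j [ 0.14  0.54  0.36  2.17 -0.4   0.49  0.99]
```

Call:
play_rows(increments=[[0, 0, -15, 0, 0, 0, 255], [0, 0, -25, 0, 0, 0, 255], [0, 0, -40, 0, 0, 0, 255], [0, 0, -40, 0, 0, 0, 255], [0, 0, 0, 0, 0, 0, 255]])

```text
clock: 12.75
tcp_pos: [0.411, -0.2585, 0.1161]
orientation: [2.012, 2.411, 0.001]
contact_force: [0.8, -0.6, -2.3]
grip_width: 0.0052
```

```bash
python3 -c "
from plan import *
go([.432,.125,.125],90.5,14,255)
f=grab_frame('wrist');np.savez('/tmp/w13.npz',**f);cv2.imwrite('pics/w13.png',f['color'])"
```

```text
t 12.75 p [ 0.411  -0.2585  0.1161] yang 10.3 tilt 0.09 F [ 0.8 -0.6 -2.3] w 0.0052 j [-0.01  0.32  0.53  2.12 -0.23  0.76  0.85]
max turn 0.1 norm 0.1 shift 27.4
[[26.7, 6.4, -0.6, 0.0, 0.0, -0.1, 255], [25.9, 9.0, -0.6, 0.0, 0.0, -0.1, 255], [24.9, 11.6, -0.6, 0.0, 0.0, -0.1, 255], [23.6, 14.0, -0.6, 0.0, 0.0, -0.1, 255], [22.1, 16.3, -0.6, 0.0, 0.0, -0.1, 255]]
[[20.4, 18.4, -0.6, 0.0, 0.0, -0.1, 255], [18.4, 20.3, -0.6, 0.0, 0.0, -0.1, 255], [16.3, 22.1, -0.6, 0.0, 0.0, -0.1, 255], [14.0, 23.6, -0.6, 0.0, 0.0, -0.1, 255], [11.6, 24.9, -0.6, 0.0, 0.0, -0.1, 255]]
[[9.1, 25.9, -0.6, 0.0, 0.0, -0.1, 255], [6.4, 26.7, -0.6, 0.0, 0.0, -0.1, 255], [3.7, 27.2, -0.6, 0.0, 0.0, -0.1, 255], [1.0, 27.4, -0.6, 0.0, 0.0, -0.1, 255]]
```

View pics/w13.png

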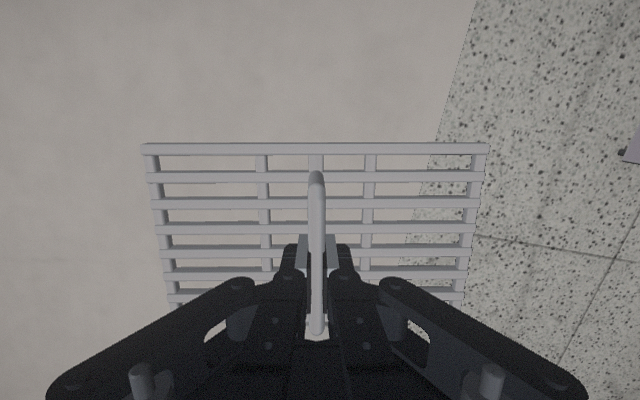

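```bash
python3 -c "
from plan import *
go([.442,-.06,.12],52,7,255)"
```

```text
t 12.8 p [ 0.4099 -0.2574  0.1141] yang 10.4 tilt 0.1 F [-0.1  0.4 -3. ] w 0.0056 j [-0.    0.32  0.52  2.12 -0.23  0.76  0.85]
max turn 0.104 norm 0.104 shift 28.6
[[26.9, 9.6, -0.8, -0.0, -0.0, -0.104, 255], [25.8, 12.3, -0.8, -0.0, -0.0, -0.104, 255], [24.4, 14.9, -0.8, -0.0, -0.0, -0.104, 255], [22.7, 17.4, -0.8, -0.0, -0.0, -0.104, 255], [20.8, 19.6, -0.8, -0.0, -0.0, -0.104, 255]]
[[18.6, 21.7, -0.8, -0.0, -0.0, -0.104, 255], [16.3, 23.5, -0.8, -0.0, -0.0, -0.104, 255]]
```

Call:
play_rows(increments=[[26.9, 9.6, -1, 0, 0, -0.104, 255], [25.8, 12.3, -1, 0, 0, -0.104, 255], [24.4, 14.9, -1, 0, 0, -0.104, 255], [22.7, 17.4, -1, 0, 0, -0.104, 255], [20.8, 19.6, -1, 0, 0, -0.104, 255]])

```text
clock: 13.3
tcp_pos: [0.4275, -0.114, 0.1138]
orientation: [-1.305, -2.848, 0.006]
contact_force: [-0.0, 0.2, -3.5]
grip_width: 0.0054
```

```bash
python3 -c "
from plan import *
go([.434,.125,.12],90.5,9,255)"
```

```text
t 13.3 p [ 0.4275 -0.114   0.1138] yang 40.8 tilt 0.55 F [-0.   0.2 -3.5] w 0.0054 j [-0.2   0.24  0.36  2.2  -0.12  0.73  0.96]
max turn 0.096 norm 0.096 shift 26.6
[[19.6, 17.9, -0.7, -0.0, -0.001, -0.096, 255], [17.8, 19.7, -0.7, -0.0, -0.001, -0.096, 255], [15.8, 21.3, -0.7, -0.0, -0.001, -0.096, 255], [13.7, 22.8, -0.7, -0.0, -0.001, -0.096, 255], [11.5, 24.0, -0.7, -0.0, -0.001, -0.096, 255]]
[[9.1, 25.0, -0.7, -0.0, -0.001, -0.096, 255], [6.7, 25.7, -0.7, -0.0, -0.001, -0.096, 255], [4.2, 26.2, -0.7, -0.0, -0.001, -0.096, 255], [1.6, 26.5, -0.7, -0.0, -0.001, -0.096, 255]]
```

Call:
play_rows(increments=[[20, 17.9, -0.7, 0, 0, -0.096, 255], [18.2, 19.7, -0.7, 0, 0, -0.096, 255], [16.2, 21.3, -0.7, 0, 0, -0.096, 255], [14, 22.8, -0.7, 0, 0, -0.096, 255], [11.8, 24, -0.7, 0, 0, -0.096, 255]])

```text
clock: 13.8
tcp_pos: [0.4224, 0.0264, 0.1104]
orientation: [-0.553, -3.07, 0.006]
contact_force: [1.1, -0.1, -2.6]
grip_width: 0.0057
```

```bash
python3 -c "
from plan import *
go([.434,.125,.12],90.5,5,255)"
```

```text
t 13.8 p [0.4224 0.0264 0.1104] yang 69.6 tilt 1.28 F [ 1.1 -0.1 -2.6] w 0.0057 j [-0.37  0.22  0.19  2.22 -0.07  0.73  1.08]
max turn 0.073 norm 0.073 shift 19.9
[[4.7, 19.3, -2.0, -0.001, -0.004, -0.073, 255], [3.3, 19.6, -2.0, -0.001, -0.004, -0.073, 255], [1.9, 19.8, -2.0, -0.001, -0.004, -0.073, 255], [0.4, 19.8, -2.0, -0.001, -0.004, -0.073, 255], [-1.0, 19.8, -1.9, -0.001, -0.004, -0.073, 255]]
```

Call:
play_rows(increments=[[4.7, 19.3, -2, 0, -0.004, -0.073, 255], [3.3, 19.6, -2, 0, -0.004, -0.073, 255], [1.9, 19.8, -2, 0, -0.004, -0.073, 255], [0.4, 19.8, -2, 0, -0.004, -0.073, 255], [-1, 19.8, -2, 0, -0.004, -0.073, 255]])

```text
clock: 14.3
tcp_pos: [0.4308, 0.1312, 0.1172]
orientation: [0.053, -3.133, 0.007]
contact_force: [0.1, 0.1, -2.6]
grip_width: 0.0053
```

```bash
python3 -c "
from plan import *
go([.434,.1255,.11],90.5,2,255)
f=grab_frame('wrist');np.savez('/tmp/w14.npz',**f);cv2.imwrite('pics/w14.png',f['color'])"
```

```text
t 14.3 p [0.4308 0.1312 0.1172] yang 91.9 tilt 0.53 F [ 0.1  0.1 -2.6] w 0.0053 j [-0.49  0.24  0.06  2.16 -0.02  0.75  1.19]
max turn 0.012 norm 0.013 shift 4.9
[[-1.5, -2.9, 3.6, -0.002, -0.004, 0.012, 255], [-1.5, -2.9, 3.6, -0.002, -0.004, 0.012, 255]]
```

View pics/w14.png

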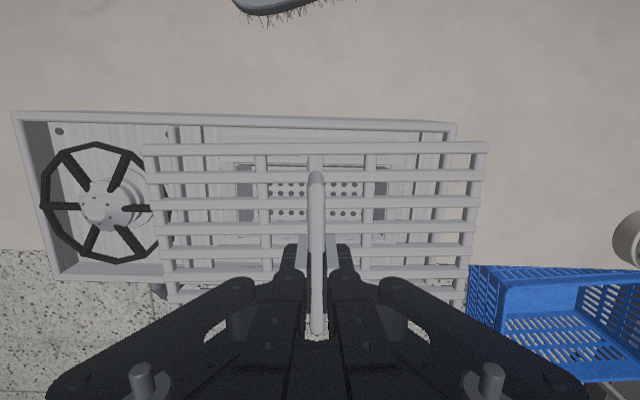

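Call:
play_rows(increments=[[-1.5, -3, 3.6, -0.002, -0.004, 0.012, 255], [-1.5, -3, 3.6, -0.002, -0.004, 0.012, 255], [0, 0, 0, 0, 0, 0, 255]])

```text
clock: 14.65
tcp_pos: [0.4354, 0.1308, 0.1101]
orientation: [-0.033, 3.138, 0.004]
contact_force: [-0.3, 0.0, -2.8]
grip_width: 0.0053
```

```bash
cat > gm.py <<'E'
from plan import *
from meas import *
def gm(name):
    f=grab_frame('wrist');np.savez(f'/tmp/{name}.npz',**f);cv2.imwrite(f'pics/{name}.png',f['color'])
    P=pts(f);st();zz=r.get_obs()['tcp_pos'][2]
    # rinser: visible near edges
    Q=sel(P,.33,.53,-.12,.26,.068,.079)
    Qe=Q[Q[:,0]<.38];print('rinser xmin',np.percentile(Qe[:,0],[.5,2]).round(4) if len(Qe) else '', 'y',np.percentile(Qe[:,1],[.3,99.7]).round(4) if len(Qe) else '')
    g=sel(P,.33,.53,.01,.25,zz+.008,zz+.019);g=g[(g[:,2]>.081)];
    if len(g): print('grid',len(g),rect(g),np.percentile(g,[.5,99.5],axis=0).round(4),np.median(g[:,2]).round(4))
E
python3 -c "
from gm import *
gm('w15')"
```

```text
t 14.7 p [0.4354 0.1309 0.1102] yang 91.2 tilt 0.24 F [-0.5 -0.4 -2.3] w 0.0049 j [-0.49  0.25  0.07  2.17 -0.03  0.72  1.19]
rinser xmin [0.3653 0.3656] y [-0.0784  0.226 ]
grid 27664 (array([434.9, 130.5]), array([110. , 181.2]), 1.31) [[0.3789 0.0414 0.1185]
 [0.4786 0.2197 0.1263]] 0.1242
```

```bash
python3 -c "
from plan import *
go([.433,.126,.082],90.4,4,255)"
```

```text
t 14.7 p [0.4354 0.1309 0.1102] yang 91.2 tilt 0.24 F [-0.5 -0.4 -2.3] w 0.0049 j [-0.49  0.25  0.07  2.17 -0.03  0.72  1.19]
max turn 0.004 norm 0.004 shift 7.2
[[0.7, -1.2, 7.1, 0.001, 0.001, 0.004, 255], [0.6, -1.2, 7.1, 0.001, 0.001, 0.004, 255], [0.6, -1.2, 7.1, 0.001, 0.001, 0.004, 255], [0.6, -1.2, 7.1, 0.001, 0.001, 0.004, 255]]
```

Call:
play_rows(increments=[[0.7, -1.5, 7, 0, 0, 0.004, 255], [0.7, -1.5, 7, 0, 0, 0.004, 255], [0.7, -1.5, 7, 0, 0, 0.004, 255], [0.6, -1.2, 4, 0, 0, 0.004, 255], [0, 0, 0, 0, 0, 0, 255]])

```text
clock: 15.2
tcp_pos: [0.4321, 0.1227, 0.0825]
orientation: [-0.0, 3.14, 0.002]
contact_force: [0.3, -0.1, -2.4]
grip_width: 0.0051
```

```bash
python3 -c "
from gm import *
gm('w16')
go([.433,.126,.061],90.4,3,255)"
```

```text
t 15.25 p [0.4323 0.1229 0.0828] yang 90.0 tilt 0.16 F [ 0.3  0.  -2.3] w 0.0052 j [-0.48  0.29  0.07  2.2  -0.03  0.65  1.19]
rinser xmin [0.3651 0.3655] y [-0.0584  0.2259]
grid 27631 (array([431.7, 122.7]), array([110. , 180.7]), 0.16) [[0.3768 0.0337 0.091 ]
 [0.4755 0.2116 0.0987]] 0.0967
t 15.25 p [0.4323 0.1229 0.0828] yang 90.0 tilt 0.16 F [ 0.3  0.  -2.3] w 0.0052 j [-0.48  0.29  0.07  2.2  -0.03  0.65  1.19]
max turn 0.002 norm 0.002 shift 7.3
[[-0.2, 1.0, 7.3, 0.001, 0.001, -0.002, 255], [-0.2, 1.0, 7.3, 0.001, 0.001, -0.002, 255], [-0.2, 1.0, 7.3, 0.001, 0.001, -0.002, 255]]
```

View pics/w16.png

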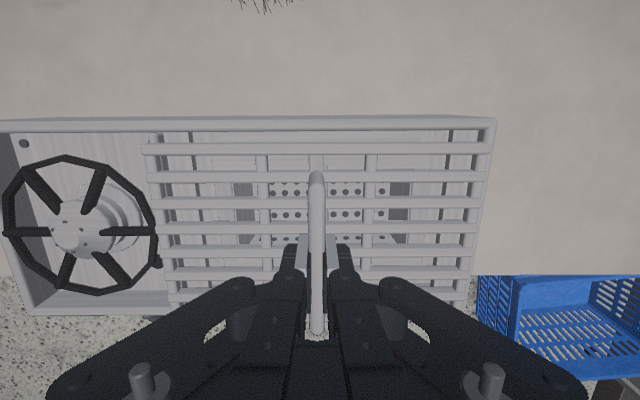

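Call:
play_rows(increments=[[-0.8, 2.4, 4, 0, 0, -0.003, 255], [0, 0, 3, 0, 0, 0, 255], [0, 0, 0, 0, 0, 0, 255]])

```text
clock: 15.55
tcp_pos: [0.4337, 0.126, 0.0756]
orientation: [-0.006, 3.138, 0.004]
contact_force: [-0.4, 0.1, -2.6]
grip_width: 0.0052
```

```bash
python3 -c "
from gm import *
gm('w17')
go([.433,.126,.061],90.4,3,255)"
```

```text
t 15.6 p [0.4339 0.126  0.0758] yang 90.2 tilt 0.24 F [-0.1 -0.1 -2.4] w 0.0052 j [-0.48  0.31  0.07  2.2  -0.04  0.63  1.19]
rinser xmin [0.3651 0.3656] y [-0.0472  0.226 ]
grid 27684 (array([433.4, 114.7]), array([110.2, 203.3]), 0.37) [[0.3783 0.0369 0.084 ]
 [0.477  0.2148 0.0918]] 0.0898
t 15.6 p [0.4339 0.126  0.0758] yang 90.2 tilt 0.24 F [-0.1 -0.1 -2.4] w 0.0052 j [-0.48  0.31  0.07  2.2  -0.04  0.63  1.19]
max turn 0.001 norm 0.002 shift 4.9
[[0.3, -0.0, 4.9, 0.001, 0.001, -0.001, 255], [0.3, -0.0, 4.9, 0.001, 0.001, -0.001, 255], [0.3, -0.0, 4.9, 0.001, 0.001, -0.001, 255]]
```

View pics/w17.png

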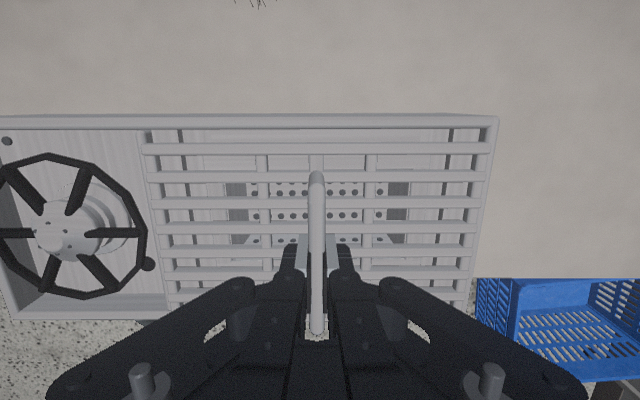

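The grid is aligned at (0.433, 0.126). Lowering it onto the ledges.

Call:
play_rows(increments=[[0.2, 0, 5, 0, 0, 0, 255], [0.2, 0, 5, 0, 0, 0, 255], [0, 0, 3, 0, 0, 0, 255], [0, 0, 0, 0, 0, 0, 255]])

```text
clock: 16.0
tcp_pos: [0.4337, 0.1263, 0.0618]
orientation: [-0.007, 3.138, 0.004]
contact_force: [-0.6, 0.4, -2.9]
grip_width: 0.0055
```

```bash
python3 -c "
from gm import *
gm('w18')"
```

```text
t 16.05 p [0.4338 0.1263 0.062 ] yang 90.2 tilt 0.29 F [-0.8 -1.1 -2.6] w 0.0051 j [-0.48  0.33  0.06  2.21 -0.04  0.6   1.19]
rinser xmin [0.3651 0.3656] y [-0.0321  0.2259]
```

View pics/w18.png

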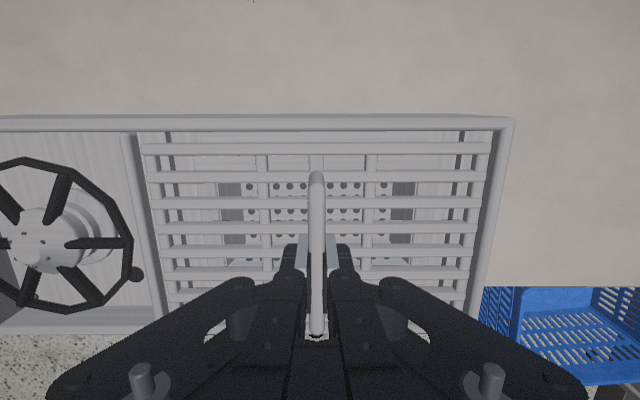

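Call:
play_rows(increments=[[0, 0, 1.5, 0, 0, 0, 255], [0, 0, 0.5, 0, 0, 0, 255], [0, 0, 0, 0, 0, 0, 255]])

```text
clock: 16.35
tcp_pos: [0.4341, 0.1264, 0.0605]
orientation: [-0.007, 3.137, 0.005]
contact_force: [-0.3, -0.4, -2.2]
grip_width: 0.0052
```

```bash
python3 -c "
from gm import *
st()
P=pts(grab_frame('wrist'))
for u,v in [(200,148),(430,148),(180,203),(455,203),(170,275),(315,185),(290,117)]:
  print(u,v,np.nanmedian(P[v-2:v+3,u-2:u+3].reshape(-1,3),0).round(4))
"
```

```text
t 16.35 p [0.4341 0.1264 0.0605] yang 90.2 tilt 0.31 F [-0.3 -0.4 -2.2] w 0.0052 j [-0.47  0.34  0.06  2.21 -0.04  0.59  1.19]
200 148 [0.3815 0.0669 0.075 ]
430 148 [0.3809 0.1843 0.0753]
180 203 [0.4111 0.0528 0.0752]
455 203 [0.4106 0.2014 0.0752]
170 275 [0.4556 0.0409 0.0752]
315 185 [0.3936 0.1256 0.1014]
290 117 [0.3661 0.1127 0.0735]
```

Call:
play_rows(increments=[[0, 0, 1, 0, 0, 0, 255], [0, 0, 0, 0, 0, 0, 190], [0, 0, 0, 0, 0, 0, 150], [0, 0, 0, 0, 0, 0, 150]])

```text
clock: 16.8
tcp_pos: [0.4354, 0.1269, 0.061]
orientation: [-0.006, 3.135, 0.007]
contact_force: [0.3, -0.5, -0.4]
grip_width: 0.035
```

Call:
play_rows(increments=[[0, 0, -20, 0, 0, 0, 150], [0, 0, -30, 0, 0, 0, 150], [0, 0, -40, 0, 0, 0, 100], [0, 0, -20, 0, 0, 0, 50]])

```text
clock: 17.2
tcp_pos: [0.4325, 0.1256, 0.1715]
orientation: [-0.007, 3.141, 0.002]
contact_force: [1.2, 0.9, 0.3]
grip_width: 0.0628
```

```bash
python3 -c "
from gm import *
f=grab_frame('wrist');np.savez('/tmp/w19.npz',**f);cv2.imwrite('pics/w19.png',f['color'])
P=pts(f);g=sel(P,.37,.495,.02,.23,.07,.08);print(np.percentile(g[:,2],[2,25,50,75,98]).round(4))
A=np.c_[g[:,:2],np.ones(len(g))];print(np.linalg.lstsq(A,g[:,2],rcond=None)[0].round(4))
go([.435,-.364,.16],20,18,0)"
```

```text
[0.0705 0.0737 0.0747 0.0753 0.0764]
[-0.0036  0.0003  0.0759]
t 17.25 p [0.4337 0.1261 0.1735] yang 90.2 tilt 0.23 F [ 1.6 -0.1  1.7] w 0.0683 j [-0.49  0.15  0.08  2.11 -0.02  0.88  1.17]
max turn 0.068 norm 0.068 shift 27.2
[[0.0, -27.2, 0.7, 0.0, 0.0, 0.068, 0], [-1.8, -27.2, 0.7, 0.0, 0.0, 0.068, 0], [-3.7, -27.0, 0.7, 0.0, 0.0, 0.068, 0], [-5.5, -26.7, 0.7, 0.0, 0.0, 0.068, 0], [-7.3, -26.2, 0.7, 0.0, 0.0, 0.068, 0]]
[[-9.1, -25.7, 0.7, 0.0, 0.0, 0.068, 0], [-10.8, -25.0, 0.7, 0.0, 0.0, 0.068, 0], [-12.5, -24.2, 0.7, 0.0, 0.0, 0.068, 0], [-14.1, -23.3, 0.7, 0.0, 0.0, 0.068, 0], [-15.6, -22.3, 0.7, 0.0, 0.0, 0.068, 0]]
[[-17.1, -21.2, 0.7, 0.0, 0.0, 0.068, 0], [-18.5, -20.0, 0.7, 0.0, 0.0, 0.068, 0], [-19.8, -18.7, 0.7, 0.0, 0.0, 0.068, 0], [-21.1, -17.3, 0.7, 0.0, 0.0, 0.068, 0], [-22.2, -15.8, 0.7, 0.0, 0.0, 0.068, 0]]
[[-23.2, -14.2, 0.7, 0.0, 0.0, 0.068, 0], [-24.1, -12.6, 0.8, 0.0, 0.0, 0.068, 0], [-24.9, -11.0, 0.8, 0.0, 0.0, 0.068, 0]]
```

View pics/w19.png

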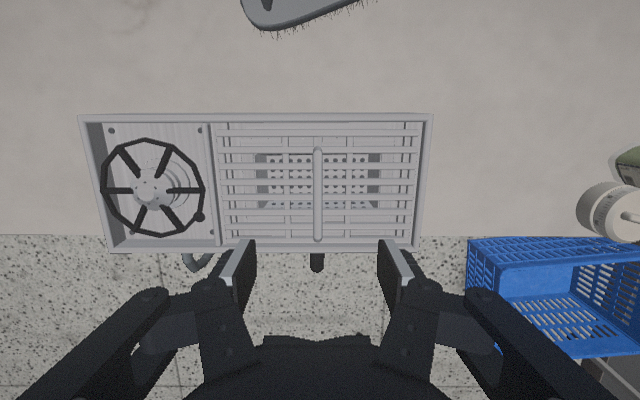

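The grid is seated flush (top fitted at 0.075 m, level), with the strainer visible beneath it. Next is the cup. I'll measure the pad from this frame as well.

Call:
play_rows(increments=[[0, -40, 1, 0, 0, 0.1, 0], [-4, -40, 1, 0, 0, 0.1, 0], [-8, -39, 1, 0, 0, 0.1, 0], [-12, -38, 1, 0, 0, 0.1, 0], [-16, -37, 1, 0, 0, 0.1, 0]])

```text
clock: 17.75
tcp_pos: [0.4379, -0.0734, 0.1697]
orientation: [0.775, 3.034, 0.015]
contact_force: [1.3, 0.4, -0.5]
grip_width: 0.0855
```

```bash
python3 -c "
from gm import *
f=dict(np.load('/tmp/w19.npz'));P=pts(f);c=f['color'].max(2)
m=(c<75)&(P[...,2]>.076)&(P[...,2]<.09)&(P[...,0]>.37)&(P[...,0]<.5)&(P[...,1]>-.09)&(P[...,1]<.035)
Q=P[m];print(len(Q),rect(Q),cv2.minEnclosingCircle((Q[:,:2]*1000).astype(np.float32)),np.median(Q[:,2]))
Q=sel(P,.37,.495,-.09,.03,.086,.1);print('dome',len(Q),Q.mean(0).round(4))
go([.435,-.364,.15],20,9,0)"
```

```text
2501 (array([433.3, -25.3]), array([92. , 93.7]), 43.75) ((433.4724426269531, -25.172447204589844), 48.06467056274414) 0.07902252282796879
dome 393 [ 0.4329 -0.024   0.0883]
t 17.75 p [ 0.4379 -0.0734  0.1697] yang 61.3 tilt 0.8 F [ 1.3  0.4 -0.5] w 0.0855 j [-0.24  0.13  0.3   2.15 -0.06  0.85  1.17]
max turn 0.08 norm 0.08 shift 32.4
[[-15.2, -28.5, 2.0, 0.002, 0.0, 0.08, 0], [-17.4, -27.2, 2.0, 0.002, 0.0, 0.08, 0], [-19.5, -25.7, 2.0, 0.002, 0.0, 0.08, 0], [-21.5, -24.1, 2.1, 0.002, 0.0, 0.08, 0], [-23.4, -22.3, 2.1, 0.002, 0.0, 0.08, 0]]
[[-25.1, -20.3, 2.1, 0.002, 0.0, 0.08, 0], [-26.7, -18.2, 2.1, 0.002, 0.0, 0.08, 0], [-28.0, -16.0, 2.2, 0.002, 0.0, 0.08, 0], [-29.2, -13.7, 2.2, 0.002, 0.0, 0.08, 0]]
```

Call:
play_rows(increments=[[-15.2, -28.5, 0.5, 0, 0, 0.08, 0], [-17.4, -27, 0.5, 0, 0, 0.08, 0], [-19.5, -25.7, 0.5, 0, 0, 0.08, 0], [-21.5, -24, 0.5, 0, 0, 0.08, 0], [-23.4, -22.3, 0.5, 0, 0, 0.08, 0]])

```text
clock: 18.25
tcp_pos: [0.4337, -0.2428, 0.1653]
orientation: [1.39, 2.807, 0.018]
contact_force: [0.4, 1.1, 0.5]
grip_width: 0.0857
```

```bash
python3 -c "
from gm import *
f=grab_frame('wrist');np.savez('/tmp/w20.npz',**f);cv2.imwrite('pics/w20.png',f['color'])
go([.432,-.364,.15],20,5,0)"
```

```text
t 18.3 p [ 0.433  -0.2488  0.1657] yang 36.7 tilt 0.83 F [ 1.  -6.1  0.9] w 0.0855 j [-0.01  0.25  0.48  2.05 -0.16  0.87  1.2 ]
max turn 0.058 norm 0.058 shift 23.2
[[-18.3, -14.0, 3.1, 0.003, 0.001, 0.058, 0], [-19.1, -12.9, 3.1, 0.003, 0.001, 0.058, 0], [-19.8, -11.7, 3.1, 0.003, 0.001, 0.058, 0], [-20.5, -10.5, 3.1, 0.003, 0.001, 0.058, 0], [-21.1, -9.3, 3.1, 0.003, 0.001, 0.058, 0]]
```

View pics/w20.png

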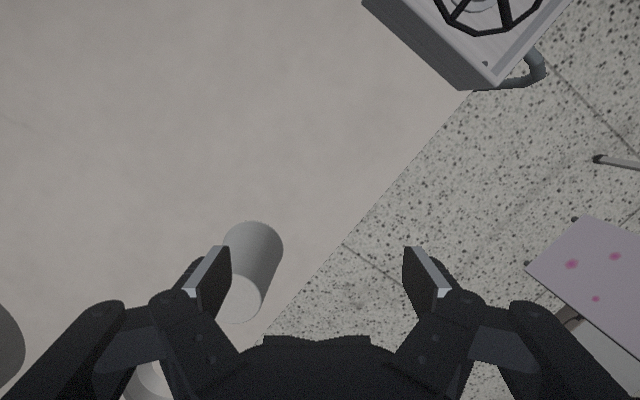

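```bash
python3 -c "
from gm import *
f=dict(np.load('/tmp/w20.npz'));P=pts(f)
Q=P[270:325,228:265].reshape(-1,3);Q=Q[(Q[:,2]>.098)&(Q[:,2]<.106)];print(len(Q),cv2.minEnclosingCircle((Q[:,:2]*1000).astype(np.float32)),np.median(Q[:,2]))
Q=sel(P,.36,.5,-.43,-.3,.02,.1)
for z in (.03,.05,.07,.09):
  q=Q[np.abs(Q[:,2]-z)<.004];A=np.c_[2*q[:,:2],np.ones(len(q))];s=np.linalg.lstsq(A,(q[:,:2]**2).sum(1),rcond=None)[0];print(z,len(q),s[:2].round(4),np.sqrt(s[2]+s[0]**2+s[1]**2).round(4))
"
```

```text
1389 ((432.7026062011719, -363.6321716308594), 27.11441993713379) 0.10119903762214788
0.03 230 [ 0.4314 -0.3647] 0.0339
0.05 243 [ 0.4314 -0.365 ] 0.0321
0.07 240 [ 0.4314 -0.3648] 0.03
0.09 239 [ 0.4314 -0.3647] 0.0279
```

Call:
play_rows(increments=[[-18.3, -14, 1, 0.003, 0, 0.058, 0], [-19, -13, 1, 0.003, 0, 0.058, 0], [-19.8, -11.7, 1, 0.003, 0, 0.058, 0], [-20.3, -10.5, 1, 0.003, 0, 0.058, 0], [-19, -9, 1, 0.003, 0, 0.058, 0]])

```text
clock: 18.8
tcp_pos: [0.4303, -0.3648, 0.1589]
orientation: [1.81, 2.565, -0.007]
contact_force: [0.1, -0.2, -0.3]
grip_width: 0.0856
```

```bash
python3 -c "
from gm import *
go([.4315,-.3645,.09],20,4,0)"
```

```text
t 18.8 p [ 0.4303 -0.3648  0.1589] yang 19.6 tilt 0.28 F [ 0.1 -0.2 -0.3] w 0.0856 j [ 0.15  0.39  0.56  1.91 -0.25  0.91  1.17]
max turn 0.002 norm 0.002 shift 17.2
[[0.1, 0.3, 17.2, -0.001, 0.001, -0.002, 0], [0.0, 0.3, 17.2, -0.001, 0.001, -0.002, 0], [0.0, 0.3, 17.2, -0.001, 0.001, -0.002, 0], [-0.0, 0.3, 17.2, -0.001, 0.001, -0.002, 0]]
```

Call:
play_rows(increments=[[0, 0.3, 17, 0, 0, 0, 0], [0, 0.3, 17, 0, 0, 0, 0], [0, 0.3, 17, 0, 0, 0, 0], [0, 0.3, 17, 0, 0, 0, 0], [0, 0, 0, 0, 0, 0, 0]])

```text
clock: 19.3
tcp_pos: [0.4311, -0.3702, 0.088]
orientation: [1.822, 2.554, -0.012]
contact_force: [-0.8, 0.9, -0.1]
grip_width: 0.0853
```

```bash
python3 -c "
from gm import *
go([.4315,-.3645,.023],20,4,0)
f=grab_frame('wrist');cv2.imwrite('pics/w21.png',f['color'])"
```

```text
t 19.3 p [ 0.4311 -0.3702  0.088 ] yang 19.0 tilt 0.48 F [-0.8  0.9 -0.1] w 0.0853 j [ 0.2   0.49  0.51  1.95 -0.33  0.78  1.23]
max turn 0.004 norm 0.005 shift 16.3
[[1.4, 0.6, 16.2, -0.001, 0.002, -0.004, 0], [1.4, 0.6, 16.2, -0.001, 0.002, -0.004, 0], [1.4, 0.6, 16.2, -0.001, 0.002, -0.004, 0], [1.3, 0.6, 16.2, -0.001, 0.002, -0.004, 0]]
```

View pics/w21.png

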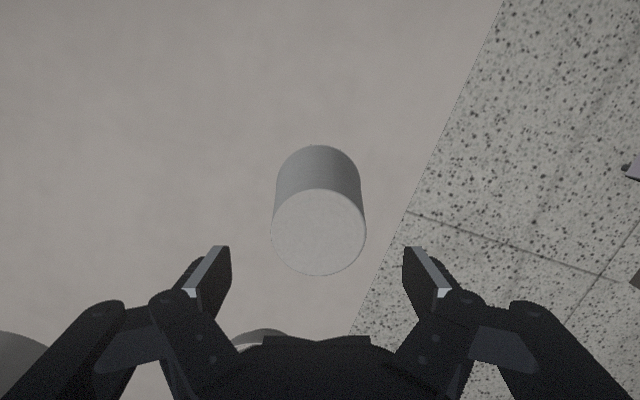

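The cup foot, centred at (318, 232), is midway between the pads. Descending.

Call:
play_rows(increments=[[1.8, 0.6, 16, 0, 0, 0, 0], [1.8, 0.6, 16, 0, 0, 0, 0], [1.8, 0.6, 16, 0, 0, 0, 0], [1.8, 0.6, 15, 0, 0, 0, 0], [0, 0, 0, 0, 0, 0, 0]])

```text
clock: 19.85
tcp_pos: [0.4353, -0.3664, 0.0286]
orientation: [1.818, 2.546, -0.011]
contact_force: [-0.3, 0.5, -0.3]
grip_width: 0.0854
```

```bash
python3 -c "
from gm import *
go([.4315,-.3645,.023],20,1,0)
f=grab_frame('wrist');cv2.imwrite('pics/w22.png',f['color'])"
```

```text
t 19.85 p [ 0.4353 -0.3664  0.0286] yang 18.9 tilt 0.88 F [-0.3  0.5 -0.3] w 0.0854 j [ 0.24  0.58  0.45  1.98 -0.39  0.65  1.27]
max turn 0.019 norm 0.024 shift 7.1
[[3.1, -3.0, 5.6, 0.002, 0.015, -0.019, 0]]
```

View pics/w22.png

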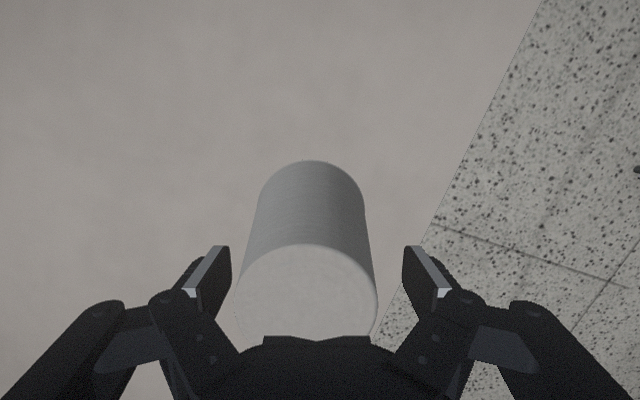

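Call:
play_rows(increments=[[3, -3, 4, 0.002, 0.014, -0.019, 0], [0, 0, 0, 0, 0, 0, 0], [0, 0, 0, 0, 0, 0, 120], [0, 0, 0, 0, 0, 0, 120], [0, 0, 0, 0, 0, 0, 120]], force=35)

```text
clock: 20.4
tcp_pos: [0.4331, -0.3671, 0.0288]
orientation: [1.797, 2.569, 0.001]
contact_force: [-0.1, -0.2, -2.0]
grip_width: 0.0642
```

```bash
python3 -c "
from gm import *
st()
f=grab_frame('wrist');cv2.imwrite('pics/w23.png',f['color'])"
```

```text
t 20.4 p [ 0.4331 -0.3671  0.0288] yang 20.1 tilt 0.35 F [-0.1 -0.2 -2. ] w 0.0642 j [ 0.26  0.58  0.44  1.98 -0.39  0.66  1.3 ]
```

View pics/w23.png

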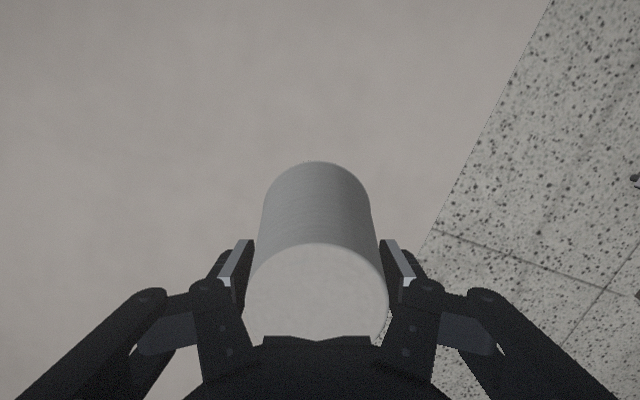

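Call:
play_rows(increments=[[0, 0, 0, 0, 0, 0, 130], [0, 0, -15, 0, 0, 0, 130], [0, 0, -25, 0, 0, 0, 130], [0, 0, -35, 0, 0, 0, 130], [0, 0, -35, 0, 0, 0, 130]])

```text
clock: 20.95
tcp_pos: [0.4295, -0.3646, 0.1399]
orientation: [-1.799, -2.571, 0.001]
contact_force: [0.3, -0.5, -0.3]
grip_width: 0.0641
```

Call:
play_rows(increments=[[0, 0, -25, 0, 0, 0, 130], [0, 0, 0, 0, 0, 0, 130]])

```text
clock: 21.15
tcp_pos: [0.4315, -0.3669, 0.1724]
orientation: [1.8, 2.569, -0.0]
contact_force: [0.9, -0.7, -0.8]
grip_width: 0.064
```

```bash
python3 -c "
from gm import *
st()
f=grab_frame('wrist');cv2.imwrite('pics/w24.png',f['color']);np.savez('/tmp/w24.npz',**f)
f=grab_frame('scene');np.savez('/tmp/c24.npz',**f);cv2.imwrite('pics/c24.png',cv2.resize(f['color'][200:350,300:460],None,fx=4,fy=4))
P=pts(np.load('/tmp/w24.npz'))
p=pose()[0]
Q=sel(P,p[0]-.06,p[0]+.06,p[1]-.06,p[1]+.06,p[2]-.1,p[2]+.2)
for a,b in ((.3,.36),):
  pass
print(np.histogram(Q[:,2],bins=12))"
```

```text
t 21.15 p [ 0.4315 -0.3669  0.1724] yang 20.0 tilt 0.3 F [ 0.9 -0.7 -0.8] w 0.064 j [ 0.15  0.37  0.57  1.89 -0.25  0.94  1.18]
(array([  691,   651,   735,   897,  1263,  2265,  3123,  6702, 16243,
        7372, 14772,  9491]), array([0.14473446, 0.15725687, 0.16977928, 0.18230168, 0.19482409,
       0.20734649, 0.2198689 , 0.23239131, 0.24491371, 0.25743612,
       0.26995853, 0.28248093, 0.29500334]))
```

View pics/c24.png

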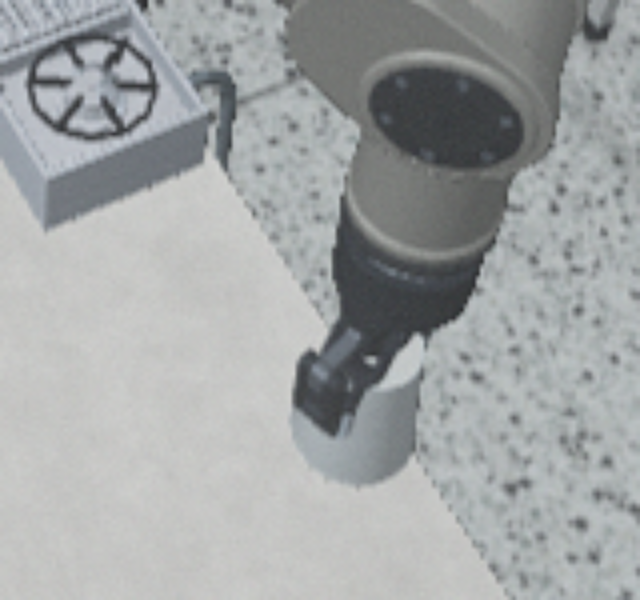

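View pics/w24.png

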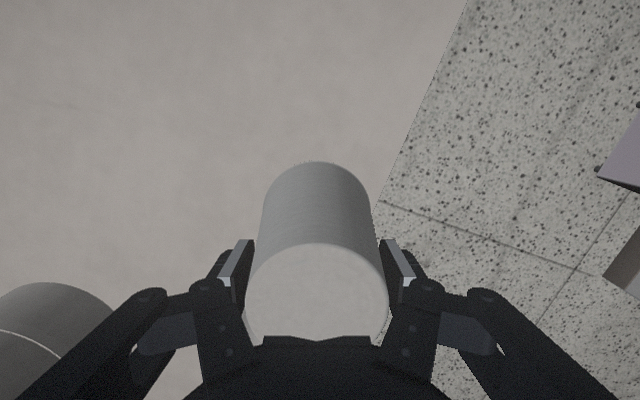

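```bash
cat > cup.py <<'E'
from gm import *
def cup(name):
    f=grab_frame('wrist');np.savez(f'/tmp/{name}.npz',**f);cv2.imwrite(f'pics/{name}.png',f['color'])
    P=pts(f);p,q,o=pose();st()
    Q=P[262:330,270:365].reshape(-1,3);z=np.median(Q[:,2]);Q=Q[abs(Q[:,2]-z)<.006]
    A=np.c_[Q[:,:2]-Q[:,:2].mean(0),np.ones(len(Q))];s=np.linalg.lstsq(A,Q[:,2],rcond=None)[0]
    print('foot plane',s.round(4),'dz rel tcp',(z-p[2]).round(4))
    W=P[160:330,240:395].reshape(-1,3);W=W[np.isfinite(W[:,0])];out=[]
    for d in (.01,.02,.03,.05,.07,.085):
        w=W[abs(W[:,2]-(z-d))<.003]
        if len(w)<30: continue
        B=np.c_[2*w[:,:2],np.ones(len(w))];c=np.linalg.lstsq(B,(w[:,:2]**2).sum(1),rcond=None)[0]
        out.append((d,len(w),c[:2].round(4).tolist(),np.sqrt(c[2]+c[0]**2+c[1]**2).round(4)))
    for x in out:print(x)
E
python3 -c "
from cup import *
cup('w25')
go([.4335,-.025,.17],20,12,130)"
```

```text
t 21.3 p [ 0.4296 -0.3648  0.168 ] yang 20.0 tilt 0.12 F [ 0.1 -0.4 -1.3] w 0.0646 j [ 0.15  0.38  0.57  1.9  -0.25  0.94  1.18]
foot plane [0. 0. 0.] dz rel tcp nan
t 21.3 p [ 0.4296 -0.3648  0.168 ] yang 20.0 tilt 0.12 F [ 0.1 -0.4 -1.3] w 0.0646 j [ 0.15  0.38  0.57  1.9  -0.25  0.94  1.18]
max turn 0.0 norm 0.0 shift 28.3
[[26.5, 10.0, -0.2, -0.0, -0.0, 0.0, 130], [26.5, 10.0, -0.2, -0.0, -0.0, 0.0, 130], [26.5, 10.0, -0.2, -0.0, -0.0, 0.0, 130], [26.5, 10.0, -0.2, -0.0, -0.0, 0.0, 130], [26.5, 10.0, -0.2, -0.0, -0.0, 0.0, 130]]
[[26.5, 10.0, -0.2, -0.0, -0.0, 0.0, 130], [26.5, 10.0, -0.2, -0.0, -0.0, 0.0, 130], [26.5, 10.0, -0.2, -0.0, -0.0, 0.0, 130], [26.5, 10.0, -0.2, -0.0, -0.0, 0.0, 130], [26.5, 10.0, -0.2, -0.0, -0.0, 0.0, 130]]
[[26.5, 10.0, -0.2, -0.0, -0.0, 0.0, 130], [26.5, 10.0, -0.2, -0.0, -0.0, 0.0, 130]]cup.py:6: RuntimeWarning: Mean of empty slice.
  A=np.c_[Q[:,:2]-Q[:,:2].mean(0),np.ones(len(Q))];s=np.linalg.lstsq(A,Q[:,2],rcond=None)[0]
  ret = um.true_divide(
```

```bash
sed -i 's/np.median(Q\[:,2\])$/np.nanmedian(Q[:,2])/; s/z=np.median(Q\[:,2\]);Q=Q\[abs/z=np.nanmedian(Q[:,2]);Q=Q[abs/' cup.py; python3 -c "
from cup import *
cup('w26')"
```

```text
t 21.35 p [ 0.4292 -0.3645  0.1672] yang 20.0 tilt 0.2 F [ 1.  -1.1 -1.3] w 0.0641 j [ 0.15  0.38  0.56  1.9  -0.25  0.94  1.18]
foot plane [-0.0128  0.0233  0.2407] dz rel tcp 0.0734
(0.01, 1001, [0.4314, -0.3663], np.float64(0.0313))
(0.02, 1134, [0.4314, -0.3666], np.float64(0.0327))
(0.03, 922, [0.4312, -0.3663], np.float64(0.0335))
(0.05, 467, [0.4297, -0.3625], np.float64(0.0317))
(0.07, 348, [0.4296, -0.3625], np.float64(0.0338))
(0.085, 292, [0.4295, -0.3624], np.float64(0.0354))
```

Call:
play_rows(increments=[[26.5, 10, 0, 0, 0, 0, 130], [31, 11.5, 0, 0, 0, 0, 130], [35, 13, 0, 0, 0, 0, 130], [35, 13, 0, 0, 0, 0, 130], [35, 13, 0, 0, 0, 0, 130]])

```text
clock: 21.85
tcp_pos: [0.4252, -0.1899, 0.1611]
orientation: [-1.808, -2.553, 0.015]
contact_force: [0.2, 0.9, -0.3]
grip_width: 0.0641
```

```bash
python3 -c "
from cup import *
go([.4335,-.025,.165],20,6,130)"
```

```text
t 21.85 p [ 0.4252 -0.1899  0.1611] yang 19.4 tilt 0.91 F [ 0.2  0.9 -0.3] w 0.0641 j [-0.19  0.21  0.54  2.11 -0.14  0.87  0.77]
max turn 0.003 norm 0.003 shift 27.5
[[25.5, 10.4, -0.7, -0.003, -0.001, -0.002, 130], [25.4, 10.5, -0.7, -0.003, -0.001, -0.002, 130], [25.4, 10.5, -0.7, -0.003, -0.001, -0.002, 130], [25.4, 10.6, -0.7, -0.003, -0.001, -0.002, 130], [25.4, 10.6, -0.7, -0.003, -0.001, -0.002, 130]]
[[25.4, 10.6, -0.7, -0.003, -0.001, -0.002, 130]]
```

Call:
play_rows(increments=[[26, 10.5, -0.7, -0.003, 0, 0, 130], [26, 10.5, -0.7, -0.003, 0, 0, 130], [26, 10.5, -0.7, -0.003, 0, 0, 130], [26, 10.6, -0.7, -0.003, 0, 0, 130], [24, 10, -0.7, -0.003, 0, 0, 130]])

```text
clock: 22.35
tcp_pos: [0.4254, -0.0434, 0.1588]
orientation: [-1.802, -2.554, 0.008]
contact_force: [0.7, 0.0, -0.9]
grip_width: 0.0646
```

```bash
python3 -c "
from cup import *
go([.4335,-.026,.135],20,3,130)"
```

```text
t 22.35 p [ 0.4254 -0.0434  0.1588] yang 19.6 tilt 0.94 F [ 0.7  0.  -0.9] w 0.0646 j [-0.44  0.14  0.44  2.18 -0.09  0.85  0.4 ]
max turn 0.004 norm 0.006 shift 10.2
[[4.5, 4.6, 7.9, -0.004, -0.003, -0.002, 130], [4.5, 4.6, 7.9, -0.004, -0.003, -0.002, 130], [4.5, 4.6, 7.9, -0.004, -0.003, -0.002, 130]]
```

Call:
play_rows(increments=[[4.5, 4.6, 7, -0.004, -0.003, -0.002, 130], [4.5, 4.6, 7, -0.004, -0.003, -0.002, 130], [4, 4.6, 7, -0.004, -0.003, -0.002, 130], [0, 0, 0, 0, 0, 0, 130]])

```text
clock: 22.75
tcp_pos: [0.4316, -0.024, 0.1332]
orientation: [-1.795, -2.572, 0.008]
contact_force: [-0.7, 0.0, -1.1]
grip_width: 0.0641
```

```bash
python3 -c "
from cup import *
cup('w27')
go([.4335,-.026,.115],20,3,130)
f=grab_frame('scene');cv2.imwrite('pics/c27.png',cv2.resize(f['color'][140:290,240:400],None,fx=4,fy=4))"
```

```text
t 22.8 p [ 0.4316 -0.0245  0.1336] yang 20.1 tilt 0.41 F [ 0.2  0.5 -0.8] w 0.0643 j [-0.46  0.19  0.42  2.2  -0.11  0.78  0.38]
foot plane [-0.0193  0.0225  0.206 ] dz rel tcp 0.0724
(0.01, 1019, [0.4336, -0.0254], np.float64(0.0312))
(0.02, 1125, [0.4337, -0.0257], np.float64(0.0326))
(0.03, 922, [0.4335, -0.0255], np.float64(0.0335))
(0.05, 466, [0.4317, -0.0217], np.float64(0.0317))
(0.07, 347, [0.4316, -0.0217], np.float64(0.0338))
(0.085, 280, [0.4314, -0.0218], np.float64(0.0354))
t 22.8 p [ 0.4316 -0.0245  0.1336] yang 20.1 tilt 0.41 F [ 0.2  0.5 -0.8] w 0.0643 j [-0.46  0.19  0.42  2.2  -0.11  0.78  0.38]
max turn 0.002 norm 0.003 shift 6.2
[[-0.7, 0.5, 6.2, -0.002, -0.0, 0.001, 130], [-0.7, 0.4, 6.2, -0.002, -0.0, 0.001, 130], [-0.7, 0.4, 6.2, -0.002, -0.0, 0.001, 130]]
```

View pics/w27.png

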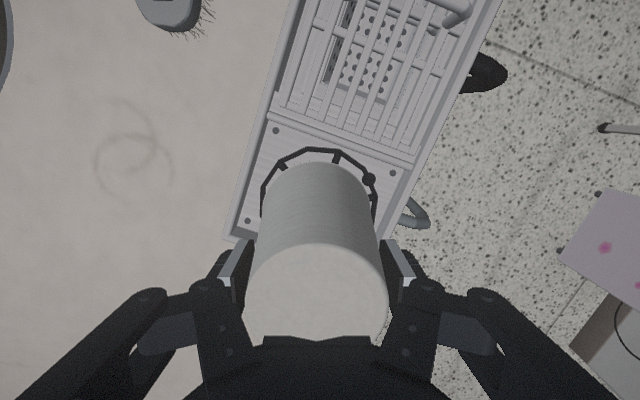

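View pics/c27.png

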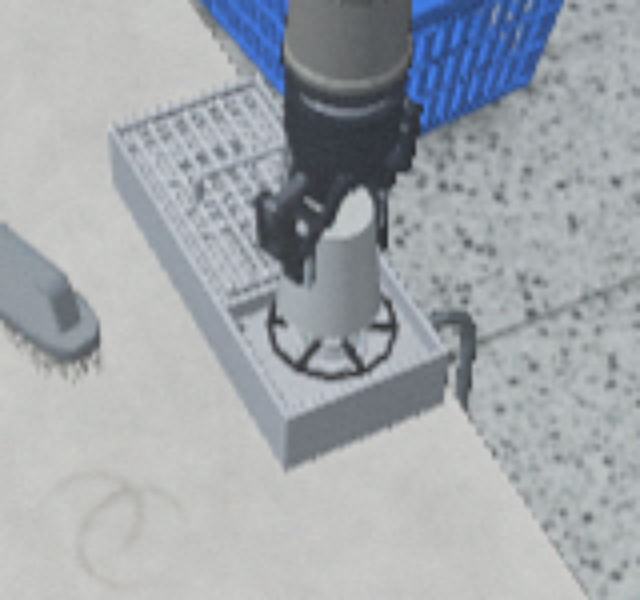

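The cup is over the pad, about 3 mm high in y. Shifting it and descending to the pad.

Call:
play_rows(increments=[[-2, 0.3, 5, 0, 0, 0, 130], [-1.2, 0.1, 6, 0, 0, 0, 130], [0, 0, 6, 0, 0, 0, 130], [0, 0, 0, 0, 0, 0, 130]])

```text
clock: 23.25
tcp_pos: [0.4338, -0.0301, 0.1161]
orientation: [-1.803, -2.569, 0.006]
contact_force: [0.3, 0.3, -0.6]
grip_width: 0.0641
```

```bash
python3 -c "
from cup import *
cup('w28')"
```

```text
t 23.3 p [ 0.434  -0.0301  0.1164] yang 19.9 tilt 0.27 F [-0.4 -0.3 -0.6] w 0.0643 j [-0.44  0.22  0.41  2.21 -0.13  0.73  0.41]
foot plane [-0.0157  0.0225  0.1889] dz rel tcp 0.0725
(0.01, 1028, [0.4357, -0.0315], np.float64(0.0312))
(0.02, 1121, [0.4357, -0.0317], np.float64(0.0326))
(0.03, 930, [0.4355, -0.0316], np.float64(0.0335))
(0.05, 470, [0.4339, -0.0277], np.float64(0.0317))
(0.07, 352, [0.4338, -0.0278], np.float64(0.0338))
(0.085, 288, [0.4337, -0.0278], np.float64(0.0354))
```

Call:
play_rows(increments=[[2.4, 0.5, 3, 0, 0, 0, 130], [0.3, 0, 4, 0, 0, 0, 130], [0.3, 0, 4, 0, 0, 0, 130], [0.3, 0, 3, 0, 0, 0, 130]])

```text
clock: 23.7
tcp_pos: [0.434, -0.0267, 0.1024]
orientation: [-1.803, -2.57, 0.004]
contact_force: [-2.0, -1.6, 5.1]
grip_width: 0.0644
```

```bash
python3 -c "
from cup import *
cup('w29')
f=grab_frame('side');cv2.imwrite('pics/s29.png',cv2.resize(f['color'][130:270,270:400],None,fx=4,fy=4))"
```

```text
t 23.75 p [ 0.4339 -0.0268  0.1021] yang 19.9 tilt 0.19 F [-0.4 -2.2  5.6] w 0.0645 j [-0.43  0.25  0.41  2.23 -0.15  0.69  0.42]
foot plane [-0.0126  0.0154  0.1752] dz rel tcp 0.0731
(0.01, 1032, [0.4357, -0.0281], np.float64(0.0313))
(0.02, 1101, [0.4358, -0.0284], np.float64(0.0326))
(0.03, 910, [0.4358, -0.0282], np.float64(0.0335))
(0.05, 457, [0.4341, -0.0246], np.float64(0.0317))
(0.07, 341, [0.434, -0.0247], np.float64(0.0338))
(0.085, 295, [0.4339, -0.0247], np.float64(0.0353))
```

View pics/w29.png

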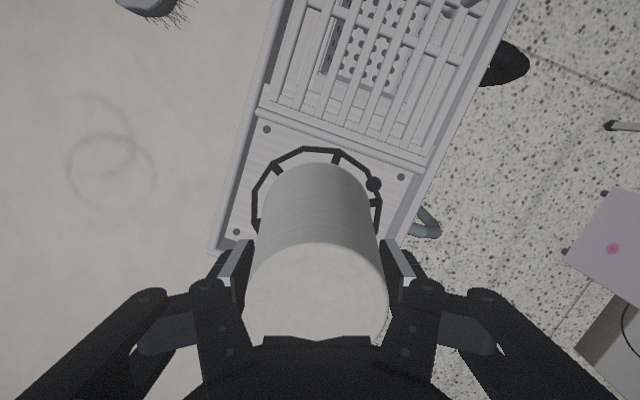

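The spring force is about 6 N, so the pad is part way down. Pressing on to the stop.

Call:
play_rows(increments=[[0, 0, 3, 0, 0, 0, 130], [0, 0, 3, 0, 0, 0, 130], [0, 0, 1.5, 0, 0, 0, 130]])

```text
clock: 24.1
tcp_pos: [0.4353, -0.0273, 0.0992]
orientation: [-1.804, -2.569, 0.0]
contact_force: [-9.8, -0.5, 28.1]
grip_width: 0.0642
```

```bash
python3 -c "
from cup import *
cup('w30')"
```

```text
t 24.15 p [ 0.4353 -0.0273  0.0991] yang 19.8 tilt 0.18 F [-9.7 -0.2 31.2] w 0.0642 j [-0.43  0.26  0.4   2.23 -0.16  0.69  0.43]
foot plane [-0.0233  0.0213  0.1726] dz rel tcp 0.0735
(0.01, 999, [0.4369, -0.0278], np.float64(0.0306))
(0.02, 1124, [0.437, -0.0287], np.float64(0.0326))
(0.03, 934, [0.4369, -0.0284], np.float64(0.0334))
(0.05, 468, [0.435, -0.0247], np.float64(0.0317))
(0.07, 348, [0.4347, -0.0247], np.float64(0.0338))
(0.085, 282, [0.4344, -0.0248], np.float64(0.0354))
```

About 30 N, up from the 9 N spring, means the pad is on its stop. I'll hold it there and check the ring height.

Call:
play_rows(increments=[[0, 0, 0.3, 0, 0, 0, 130], [0, 0, 0, 0, 0, 0, 130], [0, 0, 0, 0, 0, 0, 130]])

```text
clock: 24.45
tcp_pos: [0.4351, -0.027, 0.1008]
orientation: [-1.803, -2.567, -0.003]
contact_force: [-2.3, 0.1, 7.2]
grip_width: 0.0641
```

```bash
python3 -c "
from cup import *
st()
f=grab_frame('wrist');P=pts(f);c=f['color'].max(2);cv2.imwrite('pics/w31.png',f['color'])
for n,g in (('27','/tmp/w27.npz'),('now',None)):
  h=f if g is None else dict(np.load(g));P=pts(h);c=h['color'].max(2)
  m=(c<60);m[210:]=False
  Q=P[m];Q=Q[(abs(Q[:,0]-.433)<.05)&(abs(Q[:,1]+.025)<.05)];print(n,len(Q),np.nanpercentile(Q[:,2],[10,50,75,90]).round(4))
"
```

```text
t 24.45 p [ 0.4351 -0.027   0.1008] yang 19.8 tilt 0.27 F [-2.3  0.1  7.2] w 0.0641 j [-0.43  0.25  0.4   2.23 -0.16  0.69  0.43]
27 891 [0.0769 0.0783 0.0791 0.0817]
now 1170 [0.0675 0.0691 0.0699 0.0725]
```

The ring has dropped 9–9.3 mm, but the press relaxes in idle rows. I'll press again with a sustained push to be sure.

Call:
play_rows(increments=[[0, 0, 2.5, 0, 0, 0, 130], [0, 0, 2, 0, 0, 0, 130], [0, 0, 1.5, 0, 0, 0, 130]])

```text
clock: 24.8
tcp_pos: [0.4354, -0.0269, 0.0992]
orientation: [-1.803, -2.563, -0.007]
contact_force: [-10.5, -0.3, 30.9]
grip_width: 0.0639
```

```bash
python3 -c "
from cup import *
st()
f=grab_frame('wrist');P=pts(f);c=f['color'].max(2);cv2.imwrite('pics/w32.png',f['color'])
m=(c<60);m[210:]=False
Q=P[m];Q=Q[(abs(Q[:,0]-.433)<.05)&(abs(Q[:,1]+.025)<.05)];print(len(Q),np.nanpercentile(Q[:,2],[10,50,75,90]).round(4));st()
"
```

```text
t 24.8 p [ 0.4354 -0.0269  0.0992] yang 19.8 tilt 0.5 F [-10.5  -0.3  30.9] w 0.0639 j [-0.42  0.26  0.4   2.23 -0.17  0.69  0.44]
1152 [0.0667 0.0682 0.069  0.0716]
t 24.85 p [ 0.4354 -0.0269  0.0991] yang 19.8 tilt 0.5 F [-11.   -0.5  33.9] w 0.0643 j [-0.42  0.26  0.4   2.23 -0.17  0.69  0.44]
```

Call:
play_rows(increments=[[0, 0, 1.5, 0, 0, 0, 130], [0, 0, 1.5, 0, 0, 0, 130], [0, 0, 1.5, 0, 0, 0, 130]])

```text
clock: 25.15
tcp_pos: [0.4353, -0.0267, 0.0992]
orientation: [-1.802, -2.56, -0.011]
contact_force: [-9.1, -0.7, 27.4]
grip_width: 0.0643
```

```bash
python3 -c "
from cup import *
st()"
```

```text
t 25.15 p [ 0.4353 -0.0267  0.0992] yang 19.7 tilt 0.75 F [-9.1 -0.7 27.4] w 0.0643 j [-0.42  0.26  0.4   2.23 -0.18  0.69  0.45]
```

Ring 10.1 mm down at 27–34 N, so the rinse is done. Lifting and moving to the near half of the grid, target (0.433, 0.073).

Call:
play_rows(increments=[[0, 0, -10, 0, 0, 0, 130], [0, 0, -15, 0, 0, 0, 130], [0, 0, -20, 0, 0, 0, 130], [0, 0, 0, 0, 0, 0, 130]])

```text
clock: 25.55
tcp_pos: [0.4361, -0.0271, 0.1458]
orientation: [-1.803, -2.561, -0.013]
contact_force: [1.1, -0.7, -1.8]
grip_width: 0.0639
```

```bash
python3 -c "
from cup import *
go([.433,.071,.14],20,5,130)"
```

```text
t 25.55 p [ 0.4361 -0.0271  0.1458] yang 19.7 tilt 0.75 F [ 1.1 -0.7 -1.8] w 0.0639 j [-0.45  0.17  0.42  2.18 -0.12  0.81  0.39]
max turn 0.003 norm 0.003 shift 19.7
[[18.7, 6.0, 1.4, 0.0, -0.003, -0.001, 130], [18.7, 6.1, 1.4, 0.0, -0.003, -0.001, 130], [18.7, 6.1, 1.3, 0.0, -0.003, -0.001, 130], [18.7, 6.1, 1.3, 0.0, -0.003, -0.001, 130], [18.6, 6.1, 1.2, 0.0, -0.003, -0.001, 130]]
```

Call:
play_rows(increments=[[18.7, 6, 1, 0, -0.003, 0, 130], [18.7, 6, 1, 0, -0.003, 0, 130], [18.7, 6, 1, 0, -0.003, 0, 130], [18.7, 6, 1, 0, -0.003, 0, 130], [18.5, 6, 1, 0, -0.003, 0, 130]])

```text
clock: 26.05
tcp_pos: [0.4317, 0.0717, 0.138]
orientation: [1.814, 2.562, -0.002]
contact_force: [0.3, -1.0, 0.2]
grip_width: 0.0639
```

Call:
play_rows(increments=[[0, 0, 0, 0, 0, 0, 130]])

```text
clock: 26.15
tcp_pos: [0.4312, 0.0743, 0.137]
orientation: [1.809, 2.567, -0.003]
contact_force: [0.6, 0.1, -0.9]
grip_width: 0.0637
```

```bash
python3 -c "
from cup import *
cup('w33')
go([.433,.071,.108],20,4,130)
f=grab_frame('side');cv2.imwrite('pics/s33.png',cv2.resize(f['color'][130:270,270:400],None,fx=4,fy=4))"
```

```text
t 26.2 p [0.431  0.0728 0.137 ] yang 19.6 tilt 0.16 F [ 0.4  0.  -0.9] w 0.0639 j [-0.62  0.18  0.35  2.19 -0.09  0.78  0.12]
foot plane [-0.022   0.0226  0.2101] dz rel tcp 0.0732
(0.01, 1044, [0.4329, 0.0734], np.float64(0.0312))
(0.02, 1123, [0.4327, 0.0731], np.float64(0.0325))
(0.03, 938, [0.4326, 0.0735], np.float64(0.0333))
(0.05, 488, [0.4309, 0.0771], np.float64(0.0317))
(0.07, 363, [0.4307, 0.077], np.float64(0.0338))
(0.085, 290, [0.4304, 0.077], np.float64(0.0354))
t 26.2 p [0.431  0.0728 0.137 ] yang 19.6 tilt 0.16 F [ 0.4  0.  -0.9] w 0.0639 j [-0.62  0.18  0.35  2.19 -0.09  0.78  0.12]
max turn 0.002 norm 0.002 shift 7.3
[[-0.6, 0.3, 7.2, -0.0, 0.001, -0.002, 130], [-0.6, 0.3, 7.2, -0.0, 0.001, -0.002, 130], [-0.6, 0.3, 7.2, -0.0, 0.001, -0.002, 130], [-0.6, 0.3, 7.2, -0.0, 0.001, -0.002, 130]]
```

View pics/w33.png

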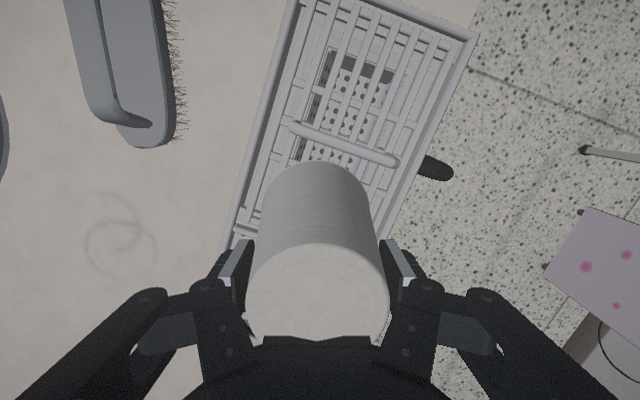

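View pics/s33.png

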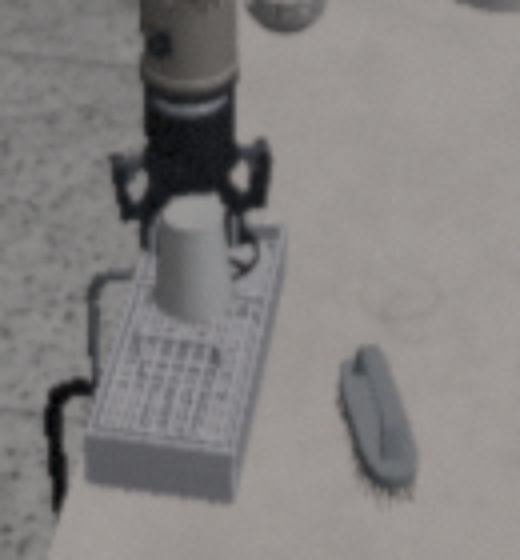

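Call:
play_rows(increments=[[-2.5, -0.2, 8, 0, 0, 0, 130], [-1.8, 0, 8, 0, 0, 0, 130], [0, 0, 7, 0, 0, 0, 130], [0, 0, 4, 0, 0, 0, 130], [0, 0, 0, 0, 0, 0, 130]])

```text
clock: 26.75
tcp_pos: [0.4317, 0.063, 0.1066]
orientation: [1.821, 2.559, -0.008]
contact_force: [-0.0, 0.5, -0.2]
grip_width: 0.0642
```

```bash
python3 -c "
from cup import *
cup('w34')"
```

```text
t 26.8 p [0.4319 0.063  0.1069] yang 19.1 tilt 0.28 F [-0.4 -1.  -1.2] w 0.0642 j [-0.59  0.24  0.35  2.22 -0.12  0.71  0.17]
foot plane [-0.0246  0.0211  0.1797] dz rel tcp 0.0728
(0.01, 1042, [0.4336, 0.0622], np.float64(0.0311))
(0.02, 1122, [0.4334, 0.0619], np.float64(0.0325))
(0.03, 929, [0.4334, 0.0621], np.float64(0.0334))
(0.05, 474, [0.4316, 0.0657], np.float64(0.0318))
(0.07, 360, [0.4313, 0.0657], np.float64(0.0338))
(0.085, 296, [0.431, 0.0656], np.float64(0.0355))
```

The cup is slightly too near the grid's end (y 0.0655 against the 0.073 target). Shifting +7 mm, then setting down.

Call:
play_rows(increments=[[5, 1.8, -0.5, 0, 0, 0, 130], [1.5, 0.6, 0, 0, 0, 0, 130], [0, 0, 0, 0, 0, 0, 130]])

```text
clock: 27.1
tcp_pos: [0.4326, 0.0709, 0.1079]
orientation: [1.821, 2.558, -0.006]
contact_force: [-0.1, 0.4, -1.1]
grip_width: 0.0638
```

```bash
python3 -c "
from cup import *
cup('w35')"
```

```text
t 27.15 p [0.4326 0.0709 0.1079] yang 19.1 tilt 0.23 F [ 0.  -0.9 -0.2] w 0.0639 j [-0.61  0.24  0.34  2.21 -0.12  0.71  0.15]
foot plane [-0.0225  0.0217  0.181 ] dz rel tcp 0.073
(0.01, 1048, [0.4343, 0.0701], np.float64(0.0311))
(0.02, 1119, [0.4341, 0.0697], np.float64(0.0325))
(0.03, 918, [0.4341, 0.07], np.float64(0.0333))
(0.05, 482, [0.4323, 0.0736], np.float64(0.0317))
(0.07, 368, [0.4322, 0.0768], np.float64(0.0317))
(0.085, 300, [0.4318, 0.0735], np.float64(0.0354))
```

Position is good at (0.432, 0.0735), with the mouth about 4 mm above the grid. Lowering to contact.

Call:
play_rows(increments=[[0, 0, 2, 0, 0, 0, 130], [0, 0, 1.5, 0, 0, 0, 130], [0, 0, 1, 0, 0, 0, 130]])

```text
clock: 27.45
tcp_pos: [0.4329, 0.0711, 0.1035]
orientation: [1.819, 2.558, -0.004]
contact_force: [0.3, -0.9, 1.3]
grip_width: 0.0637
```

```bash
python3 -c "
from cup import *
cup('w36')"
```

```text
t 27.5 p [0.4329 0.0712 0.1035] yang 19.2 tilt 0.2 F [-0.9  0.   1.5] w 0.0638 j [-0.6   0.25  0.34  2.22 -0.12  0.7   0.16]
foot plane [-0.0212  0.0212  0.1766] dz rel tcp 0.0731
(0.01, 1041, [0.4345, 0.0702], np.float64(0.0312))
(0.02, 1104, [0.4344, 0.0699], np.float64(0.0325))
(0.03, 915, [0.4344, 0.0702], np.float64(0.0334))
(0.05, 486, [0.4327, 0.0739], np.float64(0.0317))
(0.07, 516, [0.4332, 0.1037], np.float64(0.0249))
(0.085, 306, [0.4322, 0.0739], np.float64(0.0353))
```

Contact force is 1.5–2 N and the foot is at 0.1766 (expected 0.177). Releasing gently.

Call:
play_rows(increments=[[0, 0, 0, 0, 0, 0, 40], [0, 0, 0, 0, 0, 0, 0], [0, 0, 0, 0, 0, 0, 0]])

```text
clock: 27.8
tcp_pos: [0.4331, 0.071, 0.1035]
orientation: [1.82, 2.558, -0.004]
contact_force: [-0.3, -0.3, -0.4]
grip_width: 0.0853
```

```bash
python3 -c "
from cup import *
cup('w37')"
```

```text
t 27.85 p [0.4331 0.0711 0.1035] yang 19.1 tilt 0.2 F [ 0.7  0.8 -0.5] w 0.0854 j [-0.6   0.25  0.34  2.22 -0.12  0.7   0.16]
foot plane [-0.0013  0.0187  0.1761] dz rel tcp 0.0725
(0.01, 973, [0.432, 0.074], np.float64(0.0279))
(0.02, 772, [0.432, 0.0739], np.float64(0.0289))
(0.03, 642, [0.432, 0.0741], np.float64(0.0298))
(0.05, 462, [0.432, 0.0741], np.float64(0.0317))
(0.07, 513, [0.433, 0.1047], np.float64(0.0243))
(0.085, 286, [0.4321, 0.074], np.float64(0.0354))
```

View pics/w37.png

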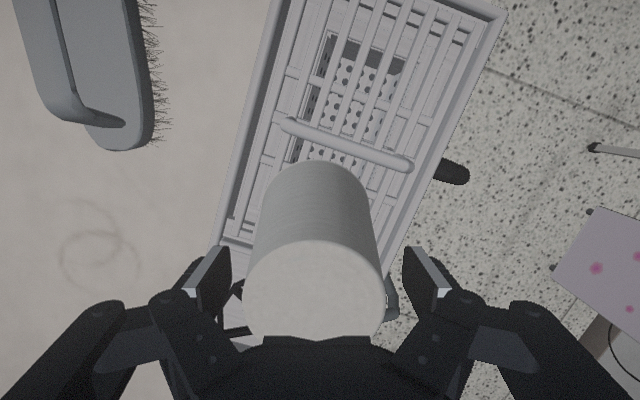

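The cup stands free at (0.432, 0.074), with pads clear on both sides (230 and 403, cup 245–387). Retreating straight up.

Call:
play_rows(increments=[[0, 0, -12, 0, 0, 0, 0], [0, 0, -15, 0, 0, 0, 0], [0, 0, -20, 0, 0, 0, 0], [0, 0, -30, 0, 0, 0, 0], [0, 0, -30, 0, 0, 0, 0]])

```text
clock: 28.35
tcp_pos: [0.4298, 0.0701, 0.2104]
orientation: [-1.821, -2.558, 0.018]
contact_force: [0.6, -0.1, 0.1]
grip_width: 0.0854
```

Call:
play_rows(increments=[[0, 0, -30, 0, 0, 0, 0], [-40, 0, -10, 0, 0, 0, 0], [-40, 0, -5, 0, 0, 0, 0], [-40, 0, 0, 0, 0, 0, 0], [0, 0, 0, 0, 0, 0, 0]])

```text
clock: 28.85
tcp_pos: [0.4737, -0.0452, 0.2635]
orientation: [1.812, 2.56, -0.003]
contact_force: [0.4, 0.5, -0.6]
grip_width: 0.0853
```

```bash
python3 -c "
from gm import *
st()
f=grab_frame('wrist');np.savez('/tmp/w38.npz',**f);cv2.imwrite('pics/w38.png',f['color'])
P=pts(f)
h=grab_frame('side');cv2.imwrite('pics/s38.png',cv2.resize(h['color'][150:300,260:400],None,fx=4,fy=4));S=pts(h)
c=f['color'].max(2);m=(c<60);m[230:]=False
Q=P[m];Q=Q[(abs(Q[:,0]-.433)<.05)&(abs(Q[:,1]+.025)<.05)];print('pad',len(Q),np.nanpercentile(Q[:,2],[10,50,90]).round(4) if len(Q) else '')
for n,p in (('w',P),('s',S)):
  Q=sel(p,.38,.49,.02,.13,.165,.185)
  if len(Q): print(n,len(Q),rect(Q),np.median(Q[:,2]))
  g=sel(p,.375,.49,.035,.22,.07,.08)
  if len(g)>50: print(n,'grid',len(g),np.linalg.lstsq(np.c_[g[:,:2],np.ones(len(g))],g[:,2],rcond=None)[0].round(4),np.median(g[:,2]))
"
```

```text
t 28.85 p [ 0.4737 -0.0452  0.2635] yang 19.4 tilt 0.31 F [ 0.4  0.5 -0.6] w 0.0853 j [-0.5   0.08  0.5   1.98 -0.04  1.09  0.35]
pad 1089 [0.0773 0.0798 0.0825]
w 4344 (array([433.4,  71.7]), array([55. , 51.2]), 19.52) 0.17627589077079422
w grid 2564 [ 0.0013 -0.003   0.0744] 0.07474538226652863
s 158 (array([430.2,  75. ]), array([53.5, 57.1]), 29.09) 0.17521925245225817
s grid 517 [-0.0015 -0.0013  0.0749] 0.0740652482176567
```

View pics/w38.png

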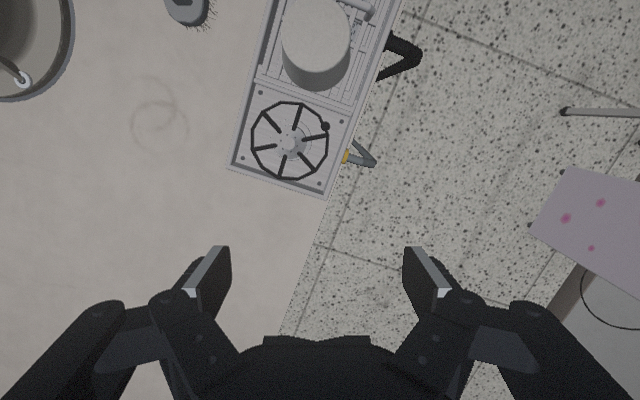

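View pics/s38.png

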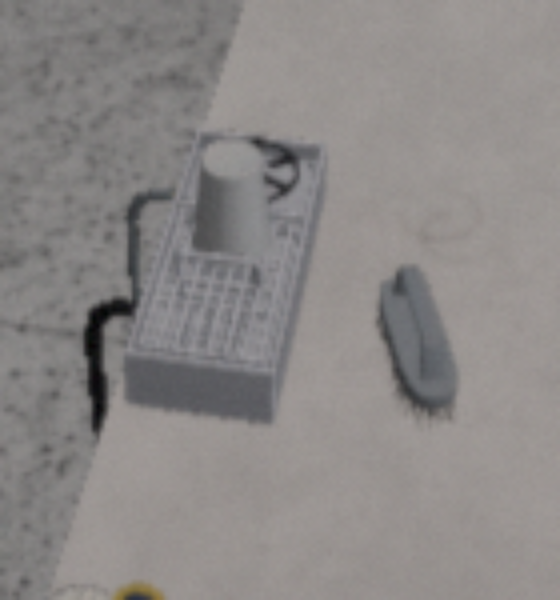

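The cup is upright in its upside-down pose at wrist (320, 40), with its foot at 0.176 m. The pad is back up (ring at 0.080 m), the grid is level at 0.075 m and the arm is clear. Handing in.

```bash
python3 -c "
from bench import r
r.hand_in()"
```

```text
the job is handed in; nothing more can be done
```

I put the strainer and the grid back in the drain well, rinsed the cup on the pad and stood it upside down on the grid. I handed the job in at about 29 s; no verdict was reported.

Last measurements:
- **Strainer:** its rim top measured 0.050 m all round when seated, and it still showed under the grid once the grid was in.
- **Grid:** it is level, with its top at about 0.075 m, and centred within about 1–2 mm of the well centre.
- **Rinse:** the pad ring dropped 10.1 mm at 27–34 N. A first press reached the same force but eased off to about 9 mm, so I pressed again. After the rinse the pad was fully up.
- **Cup:** its foot is at 0.176 m (0.177 m expected) at about (0.432, 0.074), roughly 52 mm from the bow.
- **Arm and bystanders:** the arm is clear of everything. I kept away from the timer and the spice jar and touched neither, but did not measure their positions again at the end.

Three things disagreed or went wrong on the way:
- **Missed first grasp:** the cameras showed the real fingertips about 28 mm behind the reported TCP, so the first grasp closed above the strainer's wire. Nothing moved, and I corrected for the offset afterwards.
- **Hard seating:** lowering the strainer briefly reached 55 N at the wrist, within the 120 N wrist limit. That load went through the gripped strainer.
- **Camera disagreement:** rinser and cup positions differed by 2–3 mm between views.

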